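Index the ratchet carousel and load one grinding ball per well

ROBOT

A 6-joint arm with a two-finger parallel gripper is mounted at the origin on a cart in front of the work surface, level with it; the furniture and walls round the work are solid. World frame = base frame: x ahead of the robot, y to its left, z up, the work surface at z = 0. Lengths are in m, angles in rad, forces in N, time in s.
With the tool pointing down it reaches from about 0.3 to 0.75 m from the base axis. Payload 8.5 kg.
Tool frame: the origin (TCP) lies at the very end of the fingers, on their centre line; the grasp point (between the pads) lies 19 mm behind it; x points along the fingers, z is the direction in which the jaws open and shut, and the axes are right-handed (so a half turn about x gives the same grasp; the last joint's range is limited). The gripper opens to 85 mm and grips with 20 to 120 N. Pads are 22 mm wide; open, the fingers measure 114 mm over their backs; the gripper's body (76 mm by 85 mm) begins 54 mm behind the grasp point. The pads swing forward as they close: fully open they stand 13 mm farther back than shut.
Start: joints at [-1.436, 0.381, 1.297, -0, 1.464, -0.215], TCP at [0.188, -0.517, 0.193] pointing down, gripper open.
Joint ranges: [-3.11, 3.11], [-0.89, 2.33], [0.22, 2.48], [-1.42, 4.56], [0.17, 2.85], [-2.88, 2.88]. Speed limits (rad/s): [2.39, 2.39, 3.14, 3.14, 3.14, 3.14].

INTERFACE

Orientations are given as a 3x3 rotation matrix whose columns are the frame's x, y, z axes.
In Python, from plant import robot gives the robot as it stands.
- The arm moves only by the tool move_arm, never from a script. Its argument "increments" is a list of rows, each a list of 3 entries, a list of its own where there are three numbers: the shift along the tool's x, y, z as a fraction of full scale, then the turn, a rotation vector about the tool's x, y, z as a fraction of full scale, then the closure, from 0 (fully open) to 1 (shut). In form: [[[tx, ty, tz], [wx, wy, wz], grip], ...]. A call has 1 to 10 rows; each row shifts and turns the commanded pose from where the row before left it, along the tool's axes as they then stand; what a row does not reach is not made up. Full scale, the value 1, is 0.04 m for a shift and 5 degrees for a turn. A row lasts 1/12 s, in which the tool goes at most 41.7 mm and 7.16 degrees, less where a joint would pass 70% of its speed; a pose out of reach is approached as far as the arm can. A call with a number of a shift or a turn outside -1 to 1 is refused whole. A call with a gripper value outside its range is refused whole. The fingers move at their own pace and stop on an object; "squeeze" is the grip in N (left out, the last holds). Time passes only in rows, so rows that do not move let the fingers close. It gives the time, the measured TCP pose, the force and the opening at its end, in the units of the state.
- robot.read_state(): the state, without advancing time (a new reading comes with each control period).
- robot.snapshot(name): name is "side" or "top" or "wrist"; returns a dict with "frame" (384x512x3 uint8, red, green, blue), "intrinsics" (3x3 intrinsics, pixels), "D" ([k1, k2, p1, p2, k3] as OpenCV has them; the pictures are not rectified), "rvec" (rotation vector, rad) and "tvec" (3), from world to camera coordinates, as OpenCV has them. Camera axes: x right, y down, z forward; pixel columns grow to the right and rows downward; lengths in m; the calibration is good to about 2 mm. A picture is of the moment at which its call begins. There is no depth.
- robot.job_done(): hands the job in, once; it reports no verdict.
Trained networks look in the newest picture that a camera, given by its name, has taken for a name from the list of things; names that differ only in an ending like _2 or _b are one class to them, and where a whole thing is asked for, a point or a joint stands for the part that bears it (a point fixed in the world has none). Each returns a list of dicts, best first, with "p" (0 to 1); they miss things now and then, are a little off and sometimes report something else, mostly with a low value. They report only what shows in the picture. A call takes as long as a camera call.
- robot.cut_out(thing, camera): "mask" (384x512 bool, what is visible of it).
- robot.landmark_of(thing, camera): "at" ([x, y, z] in m, in world coordinates, good to about 4 mm: a listed point, or the origin of a listed thing).
The state is a dict: "time": time; "joint_pos": joint angles; "dq": joint speeds; "tau": joint torques, N m; "position": TCP position; "tcp_rot": TCP orientation; "contact_force": force on the tool from outside, world axes, zero at the start; "moment": the same for the moment, N m; "grip_width": finger opening in m.
Only numpy, scipy, OpenCV 4.12 (cv2) and the standard library are available. Lean on these libraries where they do the work, as an engineer would, in place of code of your own. Each camera call takes 0.05 s, during which the arm holds its last target. There are 200 camera calls.

TASK

Work the carousel's lever in full strokes, right to its stop and letting it spring back each time, until the next well to come round stands under the window in the clear cover, and drop one of the two steel balls from the rack through the window into it. Then index on until the following well stands under the window, drop the other ball into that one and leave the carousel there, with the lever back at rest. Do not force the lever against its stop, and leave the other things on the bench where they are.

Things in the scene. Friction and masses are not known exactly. Their poses are not given: they have to be found in the camera images.
- machine: Indexing carousel, fixed. Origin on the bench under the carousel's upright axis; x to the machine's back, y to its left seen from the front, z up. Grey base plate 240x240x15 mm; above it, coaxial, a ratchet lever and a disc with 8 round white cups (wells), 45 degrees apart on a 58 mm radius, under a fixed flat clear cover (underside 94, top 99 mm over the bench; screw heads to 102).
- cover_edge (a point): Middle of the cover's aluminium front edge, top face, 99 mm over the bench, machine x -173, y 0 mm; the cover runs from here to x +110 and from y -120 to +120 mm. It overhangs the lever's tab by 11 mm, so the tab cannot be reached straight down, only from the front with the tool leaning back towards the robot, about 35 degrees from vertical.
- window (a point): The cover's only opening: a round hole 33 mm across with a raised black collar, 45 mm outside. Point: centre of the collar's rim, 103 mm over the bench, machine x -41, y +41 mm. A well stands under it when their centres agree within 6 mm seen from above.
- lever (a joint): Ratchet lever, hinged on the carousel's axis. 0 = rest, tab 10 degrees to the left of straight in front; grows as the tab is pushed to the machine's right (-y) to a fixed stop at 0.349 rad. A spring returns it to 0 when let go. Pushing the tab takes about 5 to 8 N; more is felt only at the stop. Only a stroke up to the stop gives a whole tooth.
- lever_tab (a point): Upright flat black tab at the lever's end, 10 mm thick, 22 mm along the lever (140 to 162 mm from the axis), from 44 to 86 mm over the bench; the point is its middle, 151 mm from the axis, 65 mm over the bench, and moves with the lever. The lever's flat bar (22 mm wide) lies below it, at 36 to 44 mm.
- carousel (a joint): Turn of the disc, rad. It only grows (counter-clockwise from above), one tooth (15 degrees, 0.262) a full stroke; pawls stop it turning back and it stays on the lever's return. Three teeth from well to well. It may stand between teeth at the start, so the first stroke can give less. 0.04 = well_1 centred under the window, 0.825 = well_2; it rests within 0.05 of these.
- well_1 (a point): First well to arrive under the window; 9 to 35 degrees short of it at the start. White cup, 35 mm outside, 28 mm bore, 20 mm deep, rim 88 mm over the bench, floor 68 mm. The point is 79 mm over the bench, where the centre of a ball lying in the well comes.
- well_2 (a point): The same for the well that follows, 45 degrees behind well_1.
- rack: Low black tube rack, 101x139x34 mm, fixed, with 24 square holes 17 mm wide; the balls sit in two of its holes. Origin: centre of its underside.
- ball_1_center (a point): Centre of a plain steel ball, 22 mm across, 44 g, sitting on the edges of a rack hole: its centre 41 mm over the bench, 7 mm over the rack's top face.
- ball_2_center (a point): Centre of the other, equal ball, in another hole of the rack, 64 mm from the first.
- tape_roll: Bystander: roll of paper tape lying flat, 62 mm across, 19 high.
- bench_timer: Bystander: countdown timer, 64x64x19 mm.
- marker: Bystander: marker pen lying on the bench, 135 mm long, 16 thick.
- dropper: Bystander: small brown dropper bottle, 25 mm across, 73 tall.

How it is judged:
On the way, in this order (a step that is already met when the one before it is completed fails the run):
1. the first well stands under the window, lever back at rest (horizontal distance between well_1 and window below 0.006 m and value of joint lever below 0.06 rad and velocity of joint carousel below 0.05 rad/s), for 0.2 s.
2. one ball lies released in the first well (((distance between ball_1_center and well_1 below 0.007 m and contact force between the fingers and ball_1 below 0.05 N) or (distance between ball_2_center and well_1 below 0.007 m and contact force between the fingers and ball_2 below 0.05 N))), for 0.2 s.
3. the following well stands under the window, lever back at rest, the ball still in the first well (horizontal distance between well_2 and window below 0.006 m and value of joint lever below 0.06 rad and velocity of joint carousel below 0.05 rad/s and ((distance between ball_1_center and well_1 below 0.007 m and contact force between the fingers and ball_1 below 0.05 N) or (distance between ball_2_center and well_1 below 0.007 m and contact force between the fingers and ball_2 below 0.05 N))), for 0.2 s.
At the end, for the whole second after the job is handed in: One ball lies in well_1 and the other in well_2 (each centre within 7 mm of the well's point), at rest; well_2 stands within 6 mm of the window's centre seen from above; the lever is back within 0.06 rad of its rest (((distance between ball_1_center and well_1 below 0.007 m and distance between ball_2_center and well_2 below 0.007 m) or (distance between ball_2_center and well_1 below 0.007 m and distance between ball_1_center and well_2 below 0.007 m)) and horizontal distance between well_2 and window below 0.006 m and value of joint lever below 0.06 rad and velocity of joint carousel below 0.05 rad/s and linear speed of each of ball_1, ball_2 below 0.02 m/s); the robot touches nothing.
It fails at once if the lever is forced with more than 45 N (contact force between any of the arm, the fingers and lever above 45 N).
It fails at once if a bystander is pushed more than 40 mm (distance of any of tape_roll, bench_timer, marker, dropper from where it was at the start of the episode above 0.04 m).
It also fails if it takes over 72 s, if anything falls off the work surface, if the arm or the gripper's body presses on something with over 40 N, if the wrist force passes 120 N, or if a joint passes its speed limit or range.

## Working session

There is one attempt and no reset: what is moved stays moved. The work goes in short steps, Python scripts to look and compute and a tool call to move; the robot and the scene stay as the last step left them, time stands still between calls to the robot, and variables do not carry over. Pictures are saved under pics/ and viewed, about 8 in all and at most 12, crops included, and the job is handed in when it is done.

Besides the shell and the picture viewer there is one more tool, called as name(argument=value, ...) on one line, values as JSON. move_arm: Moves the arm, as the interface text tells. Its arguments: {"type":"object","properties":{"increments":{"type":"array","items":{"type":"array"}},"squeeze":{"type":"number"}},"required":["increments"]}

```bash
ls; mkdir -p pics
cat > h.py <<'E'
import numpy as np,cv2
from plant import robot
def save(cam,name,sc=1.5):
    s=robot.snapshot(cam); cv2.imwrite('pics/'+name,cv2.resize(s['frame'][:,:,::-1],None,fx=sc,fy=sc)); return s
def proj(s,p):
    return cv2.projectPoints(np.array(p,float).reshape(-1,1,3),s['rvec'],s['tvec'],s['intrinsics'],np.array(s['D'],float))[0].reshape(-1,2)
def ray(s,uv,z):
    n=cv2.undistortPoints(np.array(uv,float).reshape(-1,1,2),s['intrinsics'],np.array(s['D'],float)).reshape(-1,2)
    R=cv2.Rodrigues(np.array(s['rvec'],float))[0]; t=np.array(s['tvec'],float).ravel(); c=-R.T@t
    d=np.c_[n,np.ones(len(n))]@R
    return c+d*((z-c[2])/d[:,2])[:,None]
E
python3 - <<'E'
from h import *
np.set_printoptions(precision=4,suppress=True)
for cam in('top','side'):
    s=save(cam,cam+'0.png')
    for t in 'machine cover_edge window lever_tab well_1 rack ball_1_center tape_roll bench_timer marker dropper'.split():
        r=robot.landmark_of(t,cam); print(cam,t,[(np.round(a['at'],4).tolist(),round(a['p'],2)) for a in r[:4]])
st=robot.read_state();print(st['time'],st['position'],st['tcp_rot'])
E
```

```text
pics
top machine [([0.7202, 0.0428, -0.001], 0.83)]
top cover_edge [([0.5476, 0.0202, 0.1008], 0.76)]
top window [([0.6729, 0.0766, 0.1016], 0.84)]
top lever_tab []
top well_1 [([0.6852, 0.0865, 0.0785], 0.44)]
top rack [([0.5345, 0.3422, -0.0022], 0.55)]
top ball_1_center [([0.5192, 0.3111, 0.0415], 0.41)]
top tape_roll [([0.3497, 0.2483, -0.0026], 0.88)]
top bench_timer [([0.6554, 0.2817, 0.0022], 0.78)]
top marker [([0.5455, 0.3702, 0.0375], 0.68)]
top dropper [([0.6671, -0.2196, 0.0008], 0.48), ([0.5438, 0.019, 0.1018], 0.4)]
side machine [([0.7189, 0.0418, -0.0007], 0.72)]
side cover_edge []
side window []
side lever_tab []
side well_1 []
side rack [([0.5355, 0.3446, -0.0011], 0.97)]
side ball_1_center [([0.5192, 0.3136, 0.0399], 0.37)]
side tape_roll [([0.3462, 0.2468, 0.0007], 0.86)]
side bench_timer [([0.6565, 0.2825, 0.004], 0.52)]
side marker [([0.3531, -0.2467, -0.0024], 0.76), ([0.5493, 0.0195, 0.1002], 0.74), ([0.3425, 0.2475, 0.001], 0.24)]
side dropper [([0.6701, -0.224, 0.0033], 0.51)]
1.2 [ 0.1885 -0.5167  0.1934] [[-0.      0.9394  0.3427]
 [-0.      0.3427 -0.9394]
 [-1.     -0.      0.    ]]
```

```bash
ls pics
```

```text
side0.png
top0.png
```

View pics/top0.png

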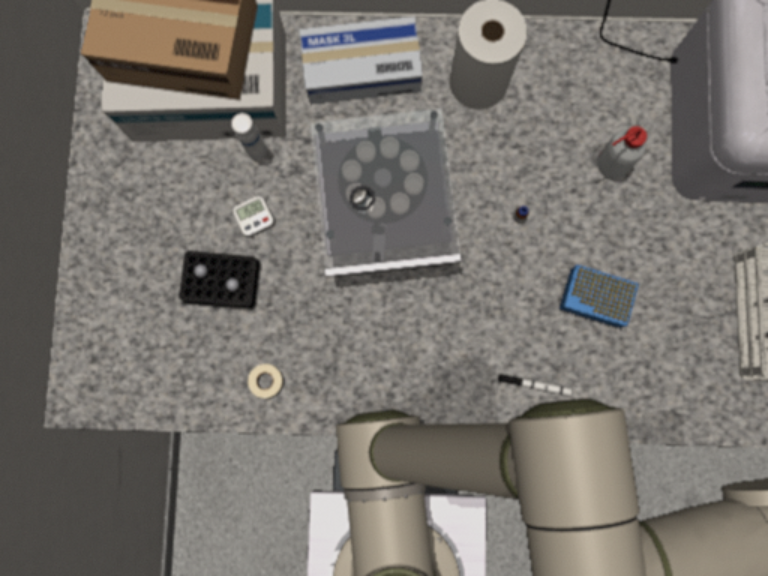

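View pics/side0.png

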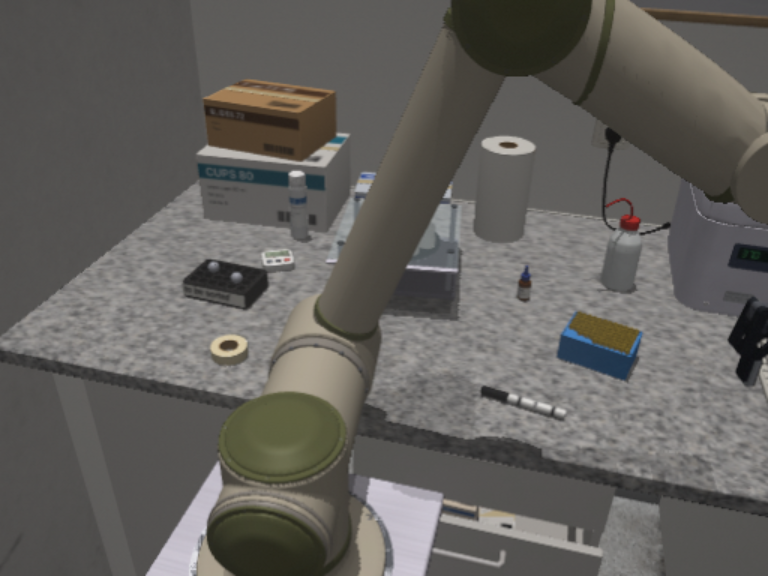

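The top view shows the cover's front edge (326,270)-(460,259), the window collar (361,197), and wells visible around the disc. The two balls are at (200,270) and (232,284). The path in front of the machine is clear. The side view has the arm in front of the machine, and shows nothing unexpected.

```bash
cat >> h.py <<'E'
from scipy.spatial.transform import Rotation as Ro
def plan(P,R,n=None,grip=0,start=None,step=1.0):
    """rows (rounded) from current commanded/measured pose to P,R; straight, rotation spread"""
    if start is None:
        st=robot.read_state(); p,r=np.array(st['position'],float),np.array(st['tcp_rot'],float)
    else: p,r=[np.array(a,float) for a in start]
    P=np.array(P,float);R=np.array(R,float)
    rv=Ro.from_matrix(r.T@R).as_rotvec()
    if n is None: n=int(np.ceil(max(np.linalg.norm(P-p)/.038,np.abs(rv).max()/np.radians(4.8),1)))
    rows=[]
    for i in range(n):
        k=n-i
        t=np.round(r.T@((P-p)/k)/.04,2); w=np.round(Ro.from_matrix(r.T@R).as_rotvec()/k/np.radians(5),2)
        rows.append([t.tolist(),w.tolist(),grip]); p=p+r@(t*.04); r=r@Ro.from_rotvec(w*np.radians(5)).as_matrix()
    import json
    print(n,json.dumps(rows).replace(' ',''),'end',np.round(p,4)); return p,r
O=np.array([.7198,.0423]);YAW=.128
def M(x,y,z):
    c,s=np.cos(YAW),np.sin(YAW); return np.array([O[0]+(c*x-s*y)*1e-3,O[1]+(s*x+c*y)*1e-3,z*1e-3])
def Rm(lean,yaw=None):
    yaw=YAW if yaw is None else yaw
    a=np.radians(lean);X=np.array([np.sin(a),0,-np.cos(a)]);Z=np.array([0,-1,0.]);Y=np.cross(Z,X)
    return Ro.from_euler('z',yaw).as_matrix()@np.c_[X,Y,Z]
E
python3 - <<'E'
from h import *
s=robot.snapshot('top')
px=np.array([[378,207],[400,203],[413,183],[409,160],[389,147],[366,151],[352,170]])/1.5
w=ray(s,px,.088)[:,:2]
A=np.c_[2*w,np.ones(7)];c=np.linalg.lstsq(A,(w**2).sum(1),rcond=None)[0];print('centre',c[:2],'r',np.sqrt(c[2]+c[:2]@c[:2]))
d=w-c[:2];a=np.degrees(np.arctan2(d[:,1],d[:,0])-YAW)%360;print('machine ang',a,'mod45',a%45)
e=ray(s,np.array([[326,270],[460,259]])/1.5,.099);print('edge',e,e.mean(0),np.arctan2(-(e[1]-e[0])[0]*-1,-(e[1]-e[0])[1]))
print('window px pred',proj(s,M(-41,41,103))*1.5,'tab rest',proj(s,M(-148.7,26.2,86))*1.5)
im=s['frame'][85:190,205:315,::-1];cv2.imwrite('pics/crop.png',cv2.resize(im,None,fx=6,fy=6,interpolation=cv2.INTER_CUBIC)[:600])
plan(M(-240,50,120),Rm(37),grip=1)
E
```

```text
centre [0.71433245 0.03864575] r 0.0570989762842706
machine ang [165.82061425 206.81602702 252.02248388 297.3160109  342.37503153
  25.97318657  71.04644474] mod45 [30.82061425 26.81602702 27.02248388 27.3160109  27.37503153 25.97318657
 26.04644474]
edge [[ 0.53913371  0.13359624  0.099     ]
 [ 0.56445827 -0.10172947  0.099     ]] [0.55179599 0.01593339 0.099     ] 0.10720239710488129
window px pred [[359.96435748 195.7999349 ]] tab rest [[374.48672249 255.82864536]]
18 [[[0.1,0.65,-0.62],[0.14,-0.05,0.41],1],[[0.12,0.64,-0.63],[0.14,-0.05,0.41],1],[[0.14,0.63,-0.63],[0.14,-0.04,0.41],1],[[0.16,0.61,-0.64],[0.14,-0.05,0.41],1],[[0.18,0.6,-0.65],[0.14,-0.04,0.41],1],[[0.2,0.58,-0.66],[0.13,-0.05,0.41],1],[[0.22,0.57,-0.67],[0.14,-0.04,0.41],1],[[0.24,0.55,-0.67],[0.13,-0.05,0.41],1],[[0.25,0.54,-0.68],[0.14,-0.04,0.41],1],[[0.27,0.52,-0.69],[0.13,-0.05,0.41],1],[[0.28,0.5,-0.69],[0.14,-0.04,0.41],1],[[0.3,0.48,-0.7],[0.14,-0.05,0.41],1],[[0.31,0.46,-0.71],[0.13,-0.04,0.41],1],[[0.33,0.44,-0.72],[0.14,-0.05,0.41],1],[[0.34,0.42,-0.72],[0.13,-0.04,0.41],1],[[0.35,0.4,-0.73],[0.14,-0.05,0.41],1],[[0.36,0.38,-0.73],[0.13,-0.04,0.4],1],[[0.37,0.36,-0.74],[0.14,-0.05,0.41],1]] end [0.4755 0.0613 0.1201]
```

View pics/crop.png

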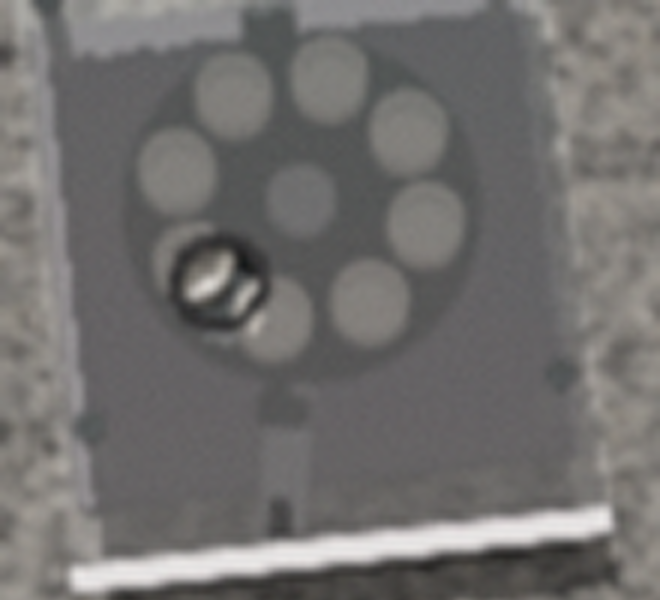

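move_arm(increments=[[[0.1, 0.65, -0.62], [0.14, -0.05, 0.41], 1], [[0.12, 0.64, -0.63], [0.14, -0.05, 0.41], 1], [[0.14, 0.63, -0.63], [0.14, -0.04, 0.41], 1], [[0.16, 0.61, -0.64], [0.14, -0.05, 0.41], 1], [[0.18, 0.6, -0.65], [0.14, -0.04, 0.41], 1], [[0.2, 0.58, -0.66], [0.13, -0.05, 0.41], 1], [[0.22, 0.57, -0.67], [0.14, -0.04, 0.41], 1], [[0.24, 0.55, -0.67], [0.13, -0.05, 0.41], 1], [[0.25, 0.54, -0.68], [0.14, -0.04, 0.41], 1]])

```text
time: 2.0
position: [0.3327, -0.2261, 0.1569]
tcp_rot: [[0.315, 0.92, 0.234], [0.058, 0.228, -0.972], [-0.947, 0.319, 0.018]]
contact_force: [0.6, -0.4, 0.2]
grip_width: -0.0001
```

move_arm(increments=[[[0.27, 0.52, -0.69], [0.13, -0.05, 0.41], 1], [[0.28, 0.5, -0.69], [0.14, -0.04, 0.41], 1], [[0.3, 0.48, -0.7], [0.14, -0.05, 0.41], 1], [[0.31, 0.46, -0.71], [0.13, -0.04, 0.41], 1], [[0.33, 0.44, -0.72], [0.14, -0.05, 0.41], 1], [[0.34, 0.42, -0.72], [0.13, -0.04, 0.41], 1], [[0.35, 0.4, -0.73], [0.14, -0.05, 0.41], 1], [[0.36, 0.38, -0.73], [0.13, -0.04, 0.4], 1], [[0.37, 0.36, -0.74], [0.14, -0.05, 0.41], 1], [[0, 0, 0], [0, 0, 0], 1]])

```text
time: 2.83
position: [0.4749, 0.0677, 0.119]
tcp_rot: [[0.596, 0.792, 0.136], [0.083, 0.107, -0.991], [-0.799, 0.601, -0.002]]
contact_force: [-1.6, 0.4, -0.3]
grip_width: -0.0001
```

Run:
```python
from h import *
np.set_printoptions(precision=4,suppress=True)
for cam in('wrist','top'):
    s=save(cam,cam+'1.png')
    for t in 'machine cover_edge window lever_tab well_1'.split():
        r=robot.landmark_of(t,cam); print(cam,t,[(np.round(a['at'],4).tolist(),round(a['p'],2)) for a in r[:5]])
st=robot.read_state();print(st['time'],st['position'],st['tcp_rot'],st['contact_force'],st['grip_width'])
```

```text
wrist machine [([0.7198, 0.0424, -0.0036], 0.6)]
wrist cover_edge [([0.5486, 0.017, 0.0992], 0.61)]
wrist window [([0.6733, 0.0759, 0.101], 0.88)]
wrist lever_tab [([0.567, 0.0477, 0.0697], 0.81)]
wrist well_1 [([0.6927, 0.0937, 0.0755], 0.66), ([0.6587, 0.2894, 0.0034], 0.21)]
top machine [([0.7243, 0.0399, 0.0028], 0.76)]
top cover_edge [([0.5492, 0.0185, 0.1026], 0.55)]
top window [([0.6734, 0.0765, 0.1028], 0.58)]
top lever_tab []
top well_1 [([0.6866, 0.0883, 0.0797], 0.41)]
3.4333 [0.4756 0.0606 0.1202] [[ 0.5973  0.7921  0.1258]
 [ 0.0756  0.1005 -0.9921]
 [-0.7985  0.602   0.0001]] [-0.2881  0.201   0.5772] -0.00028043182508214804
```

View pics/wrist1.png

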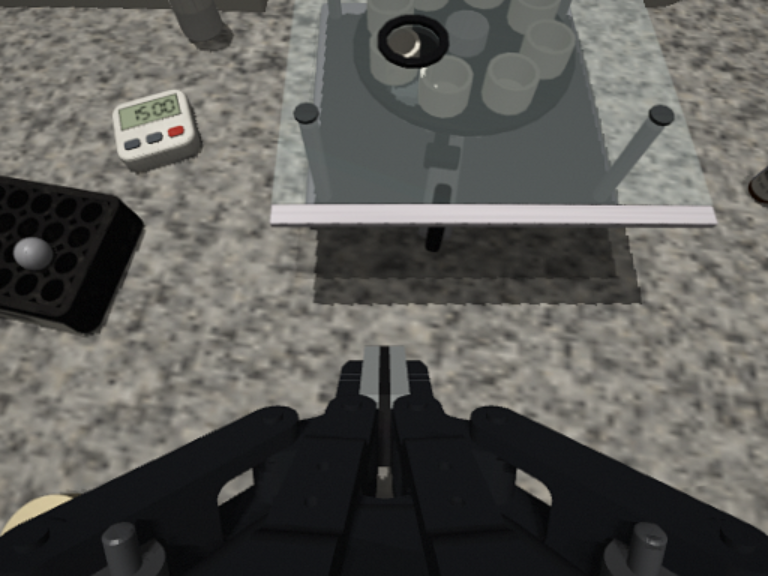

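The wrist view shows the tab at (438,230) just under the front edge, which is level at row 215. That agrees with the assumed yaw and the predicted tab position, so I'm going in left of the tab.

Run:
```python
from h import *
a=plan(M(-162,57,50),Rm(37),n=8,grip=1)
a=plan(M(-162,48,50),Rm(37),n=3,grip=1,start=a)
```

```text
8 [[[0.32,0.06,-0.02],[-0.0,0.0,-0.0],1],[[0.32,0.06,-0.03],[-0.0,0.0,-0.0],1],[[0.32,0.06,-0.02],[-0.0,0.0,-0.0],1],[[0.32,0.06,-0.03],[-0.0,0.0,-0.0],1],[[0.32,0.06,-0.02],[-0.0,0.0,-0.0],1],[[0.32,0.07,-0.03],[-0.01,0.0,-0.0],1],[[0.33,0.06,-0.02],[-0.0,0.01,-0.0],1],[[0.32,0.07,-0.03],[-0.01,0.0,-0.0],1]] end [0.5519 0.0784 0.0502]
3 [[[0.0,-0.0,0.08],[0.0,0.0,-0.0],1],[[0.0,-0.0,0.07],[0.0,0.0,-0.0],1],[[0.0,-0.0,0.08],[0.0,0.0,-0.0],1]] end [0.553  0.0692 0.0502]
```

move_arm(increments=[[[0.32, 0.06, -0.02], [0, 0, 0], 1], [[0.32, 0.06, -0.03], [0, 0, 0], 1], [[0.32, 0.06, -0.02], [0, 0, 0], 1], [[0.32, 0.06, -0.03], [0, 0, 0], 1], [[0.32, 0.06, -0.02], [0, 0, 0], 1], [[0.32, 0.07, -0.03], [0, 0, 0], 1], [[0.33, 0.06, -0.02], [0, 0, 0], 1], [[0.32, 0.07, -0.03], [0, 0, 0], 1], [[0, 0, 0], [0, 0, 0], 1], [[0, 0, 0], [0, 0, 0], 1]])

```text
time: 4.27
position: [0.5516, 0.0791, 0.0497]
tcp_rot: [[0.596, 0.793, 0.127], [0.077, 0.101, -0.992], [-0.799, 0.601, -0.0]]
contact_force: [-0.2, 0.7, -0.3]
grip_width: -0.0001
```

move_arm(increments=[[[0, 0, 0.08], [0, 0, 0], 1], [[0, 0, 0.08], [0, 0, 0], 1], [[0, 0, 0.08], [0, 0, 0], 1], [[0, 0, 0.08], [0, 0, 0], 1], [[0, 0, 0], [0, 0, 0], 1]])

```text
time: 4.68
position: [0.5535, 0.0655, 0.0504]
tcp_rot: [[0.598, 0.792, 0.126], [0.076, 0.101, -0.992], [-0.798, 0.602, 0.0]]
contact_force: [0.3, -0.6, -0.1]
grip_width: -0.0003
```

move_arm(increments=[[[0, 0, 0.08], [0, 0, 0], 1], [[0, 0, 0.08], [0, 0, 0], 1], [[0, 0, 0], [0, 0, 0], 1]])

```text
time: 4.93
position: [0.5543, 0.0595, 0.0501]
tcp_rot: [[0.597, 0.792, 0.127], [0.076, 0.101, -0.992], [-0.798, 0.602, 0.0]]
contact_force: [-0.9, 0.1, -0.9]
grip_width: -0.0003
```

move_arm(increments=[[[0, 0, 0.08], [0, 0, 0], 1], [[0, 0, 0.08], [0, 0, 0], 1], [[0, 0, 0], [0, 0, 0], 1]])

```text
time: 5.18
position: [0.5552, 0.0532, 0.0501]
tcp_rot: [[0.597, 0.792, 0.127], [0.076, 0.101, -0.992], [-0.799, 0.602, 0.0]]
contact_force: [0.1, 0.2, 0.3]
grip_width: 0.0002
```

move_arm(increments=[[[0, 0, 0.08], [0, 0, 0], 1], [[0, 0, 0.08], [0, 0, 0], 1], [[0, 0, 0], [0, 0, 0], 1]])

```text
time: 5.43
position: [0.556, 0.0468, 0.0501]
tcp_rot: [[0.597, 0.792, 0.127], [0.076, 0.101, -0.992], [-0.798, 0.602, 0.0]]
contact_force: [-1.1, 0.2, 0.2]
grip_width: -0.0004
```

Run:
```python
from h import *
s=save('wrist','wrist2.png')
print([a for a in robot.landmark_of('lever_tab','wrist')], robot.read_state()['contact_force'],proj(s,M(-148.7,26.2,65))*1.5)
```

```text
[] [-0.02876719 -1.05279232 -0.21474541] [[384.85481138 288.58224173]]
```

View pics/wrist2.png

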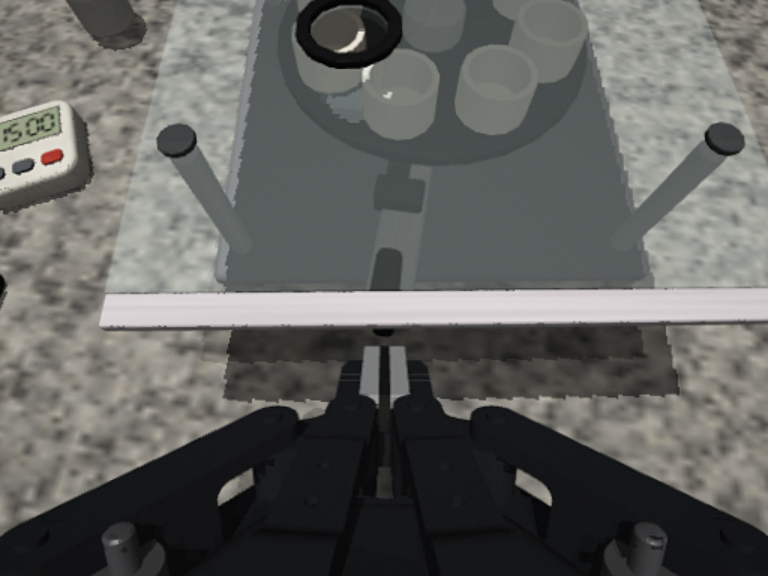

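Run:
```python
from h import *
s=robot.snapshot('wrist');st=robot.read_state();p=np.array(st['position']);r=np.array(st['tcp_rot'])
for n,q in dict(tcp=p,fwd=p+r[:,1]*.011,back=p-r[:,1]*.011,edge94=M(-173,26,94),edge99=M(-173,26,99)).items(): print(n,proj(s,q)*1.5)
for rr in(162,140):
  for z in(44,86): print(rr,z,proj(s,M(-rr*np.cos(.1745),rr*np.sin(.1745),z))*1.5)
R=cv2.Rodrigues(np.array(s['rvec']))[0];print('cam',-R.T@np.array(s['tvec']).ravel())
```

```text
tcp [[386.4725227  329.97139643]]
fwd [[386.48920947 305.56970687]]
back [[386.45570361 353.61069714]]
edge94 [[387.08973409 323.73399269]]
edge99 [[387.19257585 319.05199569]]
162 44 [[381.44346352 328.48738117]]
162 86 [[380.83986088 294.47149879]]
140 44 [[389.71175837 283.49550464]]
140 86 [[391.0503147  240.66303817]]
cam [0.50064956 0.0414439  0.23590133]
```

move_arm(increments=[[[0, 0, -0.15], [0, 0, 0], 1], [[0, 0, -0.2], [0, 0, 0], 1], [[0, 0, -0.15], [0, 0, 0], 1], [[0.02, 0.08, 0], [0, 0, 0], 1], [[0.03, 0.07, 0], [0, 0, 0], 1], [[0, 0, 0], [0, 0, 0], 1]])

```text
time: 6.08
position: [0.5589, 0.0692, 0.052]
tcp_rot: [[0.597, 0.792, 0.129], [0.078, 0.103, -0.992], [-0.799, 0.602, -0.0]]
contact_force: [-0.9, 0.3, -0.3]
grip_width: -0.0002
```

move_arm(increments=[[[0.02, 0.05, 0], [0, 0, 0], 1], [[0.01, 0.05, 0], [0, 0, 0], 1], [[0, 0, 0], [0, 0, 0], 1]])

```text
time: 6.33
position: [0.5598, 0.0694, 0.0515]
tcp_rot: [[0.592, 0.796, 0.128], [0.078, 0.102, -0.992], [-0.802, 0.597, -0.002]]
contact_force: [-13.5, -2.6, -1.1]
grip_width: -0.0003
```

Run:
```python
from h import *
s=save('wrist','wrist3.png');st=robot.read_state();p=np.array(st['position']);r=np.array(st['tcp_rot'])
print(st['contact_force'],p)
for w in(0,4,6,8,11):
  print(w,[np.round(proj(s,p+r[:,1]*w*1e-3-r[:,0]*k*1e-3)[0]*1.5) for k in (0,5,10,15)])
```

```text
[-13.5399032   -2.14192542  -1.43438312] [0.55978409 0.06942031 0.05149731]
0 [array([387., 330.]), array([387., 334.]), array([387., 338.]), array([387., 343.])]
4 [array([387., 321.]), array([387., 325.]), array([387., 329.]), array([387., 334.])]
6 [array([387., 317.]), array([387., 321.]), array([387., 325.]), array([387., 329.])]
8 [array([387., 312.]), array([387., 316.]), array([387., 320.]), array([387., 324.])]
11 [array([387., 306.]), array([387., 309.]), array([387., 313.]), array([387., 317.])]
```

View pics/wrist3.png

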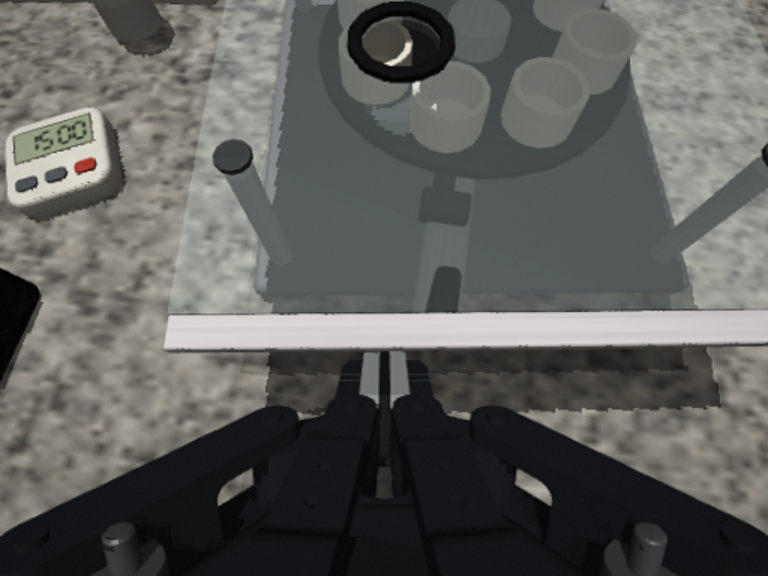

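The wrist shows the finger's front face resting against the cover edge (row 350), with about 13 N sensed. The tips end short of the tab, so I'm backing out and using a 45° lean.

Run:
```python
from h import *
a=plan(M(-188,48,88),Rm(45),n=4,grip=1)
a=plan(M(-150,48,52),Rm(45),n=4,grip=1,start=a)
```

```text
4 [[[-0.31,-0.03,-0.0],[-0.0,-0.0,0.42],1],[[-0.3,-0.02,-0.01],[-0.0,-0.01,0.42],1],[[-0.31,-0.0,-0.0],[-0.0,-0.0,0.41],1],[[-0.3,0.0,-0.01],[-0.01,-0.01,0.42],1]] end [0.5272 0.066  0.0877]
4 [[[0.33,0.01,0.0],[0.0,0.0,-0.0],1],[[0.32,0.01,0.0],[0.0,0.0,-0.0],1],[[0.33,0.01,0.0],[0.0,0.0,-0.0],1],[[0.32,0.01,0.0],[0.0,0.0,-0.0],1]] end [0.5648 0.0708 0.0521]
```

move_arm(increments=[[[-0.31, -0.03, 0], [0, 0, 0.42], 1], [[-0.3, -0.02, -0.01], [0, -0.01, 0.42], 1], [[-0.31, 0, 0], [0, 0, 0.41], 1], [[-0.3, 0, -0.01], [-0.01, -0.01, 0.42], 1], [[0, 0, 0], [0, 0, 0], 1], [[0, 0, 0], [0, 0, 0], 1]])

```text
time: 6.88
position: [0.5373, 0.0669, 0.0822]
tcp_rot: [[0.682, 0.72, 0.129], [0.09, 0.092, -0.992], [-0.725, 0.688, -0.002]]
contact_force: [0.3, -0.0, -0.4]
grip_width: 0.0001
```

Run:
```python
from h import *
st=robot.read_state();print(st['position'],st['contact_force'])
a=plan(M(-153,48,55),Rm(45),n=5,grip=1)
```

```text
[0.53730291 0.06694476 0.08215707] [ 0.30925833 -0.00928728 -0.39939747]
5 [[[0.18,-0.0,-0.0],[-0.0,-0.01,0.06],1],[[0.19,-0.01,-0.0],[-0.0,-0.0,0.06],1],[[0.18,-0.0,-0.0],[-0.0,-0.01,0.06],1],[[0.19,-0.01,-0.0],[-0.0,-0.0,0.06],1],[[0.18,-0.01,-0.01],[-0.01,-0.01,0.06],1]] end [0.5618 0.0706 0.0549]
```

move_arm(increments=[[[0.18, 0, 0], [0, 0, 0.06], 1], [[0.19, -0.01, 0], [0, 0, 0.06], 1], [[0.18, 0, 0], [0, 0, 0.06], 1], [[0.19, -0.01, 0], [0, 0, 0.06], 1], [[0.18, -0.01, -0.01], [0, 0, 0.06], 1], [[0, 0, 0], [0, 0, 0], 1], [[0, 0, 0], [0, 0, 0], 1]])

```text
time: 7.47
position: [0.5622, 0.0709, 0.0544]
tcp_rot: [[0.7, 0.702, 0.13], [0.094, 0.09, -0.991], [-0.707, 0.707, -0.003]]
contact_force: [0.0, -0.1, -0.5]
grip_width: 0.0001
```

move_arm(increments=[[[0.05, 0, 0], [0, 0, 0], 1], [[0.05, 0, 0], [0, 0, 0], 1], [[0, 0, 0], [0, 0, 0], 1]])

```text
time: 7.72
position: [0.565, 0.071, 0.0522]
tcp_rot: [[0.702, 0.701, 0.13], [0.093, 0.09, -0.992], [-0.706, 0.708, -0.002]]
contact_force: [0.7, 0.0, -0.2]
grip_width: -0.0001
```

move_arm(increments=[[[0, 0, 0.1], [0, 0, 0], 1], [[0, 0, 0.1], [0, 0, 0], 1], [[0, 0, 0], [0, 0, 0], 1]])

```text
time: 7.97
position: [0.566, 0.0622, 0.0523]
tcp_rot: [[0.702, 0.701, 0.129], [0.092, 0.09, -0.992], [-0.706, 0.708, -0.002]]
contact_force: [-0.3, -0.2, 0.1]
grip_width: 0.0001
```

move_arm(increments=[[[0, 0, 0.07], [0, 0, 0], 1], [[0, 0, 0.07], [0, 0, 0], 1], [[0, 0, 0], [0, 0, 0], 1]])

```text
time: 8.22
position: [0.5666, 0.0568, 0.0521]
tcp_rot: [[0.702, 0.701, 0.129], [0.092, 0.09, -0.992], [-0.706, 0.708, -0.002]]
contact_force: [-0.2, -0.2, -0.6]
grip_width: 0.0001
```

move_arm(increments=[[[0, 0, 0.07], [0, 0, 0], 1], [[0, 0, 0.07], [0, 0, 0], 1], [[0, 0, 0], [0, 0, 0], 1]])

```text
time: 8.47
position: [0.5674, 0.0514, 0.0521]
tcp_rot: [[0.702, 0.701, 0.129], [0.093, 0.09, -0.992], [-0.706, 0.708, -0.002]]
contact_force: [-0.4, 1.1, 0.6]
grip_width: -0.0002
```

move_arm(increments=[[[0, 0, 0.07], [0, 0, 0], 1], [[0, 0, 0.07], [0, 0, 0], 1], [[0, 0, 0], [0, 0, 0], 1]])

```text
time: 8.72
position: [0.5681, 0.0458, 0.0521]
tcp_rot: [[0.702, 0.701, 0.129], [0.093, 0.09, -0.992], [-0.706, 0.708, -0.002]]
contact_force: [-0.1, -0.1, 1.0]
grip_width: 0.0001
```

Run:
```python
from h import *
s=save('wrist','wrist4.png');st=robot.read_state();p=np.array(st['position']);r=np.array(st['tcp_rot'])
print(st['contact_force'],proj(s,p)*1.5,proj(s,[p+r[:,1]*.011,p-r[:,1]*.011])*1.5)
for rr in(162,140):
  for z in(44,86): print(rr,z,proj(s,M(-rr*np.cos(.1745),rr*np.sin(.1745),z))*1.5)
print('edge',proj(s,[M(-173,100,94),M(-173,-100,94)])*1.5)
```

```text
[0.06071532 0.00766031 0.33035166] [[386.28339964 330.48831271]] [[386.30499772 306.10361825]
 [386.26186848 354.11119189]]
162 44 [[374.67501192 357.96822215]]
162 86 [[372.33729772 314.85917763]]
140 44 [[383.47584759 313.58010178]]
140 86 [[383.18852969 263.55612486]]
edge [[152.60307256 340.43905094]
 [754.58814113 339.29424666]]
```

View pics/wrist4.png

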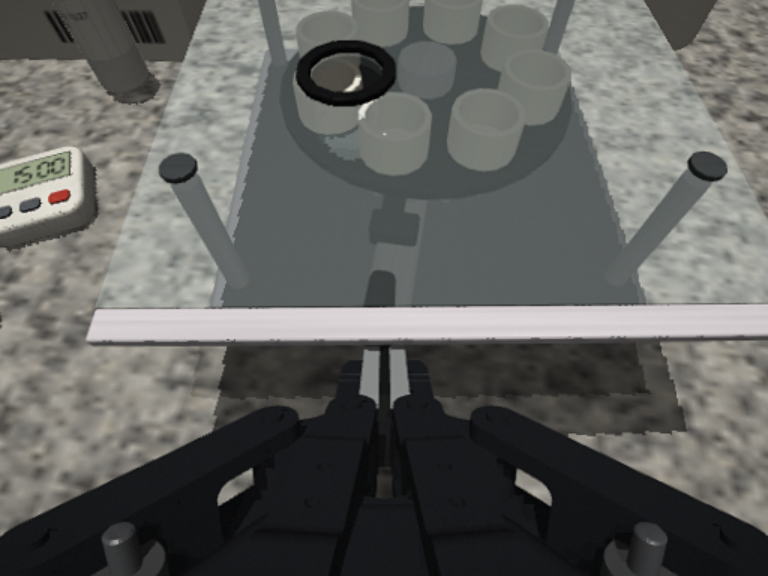

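The tips (row 345) still end at the edge, and the lever is unmoved at rest, with its tab top at (382,272). The reach is short, so I go left again, deeper along the tool axis, then push.

move_arm(increments=[[[0, 0, -0.2], [0, 0, 0], 1], [[0, 0, -0.25], [0, 0, 0], 1], [[0, 0, -0.2], [0, 0, 0], 1], [[0.1, -0.01, 0], [0, 0, 0], 1], [[0.1, -0.01, 0], [0, 0, 0], 1], [[0, 0, 0], [0, 0, 0], 1]])

```text
time: 9.27
position: [0.5702, 0.0725, 0.0453]
tcp_rot: [[0.701, 0.701, 0.129], [0.093, 0.09, -0.992], [-0.707, 0.708, -0.002]]
contact_force: [0.1, -0.1, 0.6]
grip_width: 0.0003
```

move_arm(increments=[[[0.08, -0.01, 0], [0, 0, 0], 1], [[0.08, -0.01, 0], [0, 0, 0], 1], [[0, 0, 0], [0, 0, 0], 1]])

```text
time: 9.52
position: [0.5739, 0.0729, 0.0403]
tcp_rot: [[0.701, 0.701, 0.129], [0.093, 0.09, -0.992], [-0.707, 0.707, -0.002]]
contact_force: [0.3, -1.0, -0.0]
grip_width: -0.0002
```

move_arm(increments=[[[0, 0, 0.1], [0, 0, 0], 1], [[0, 0, 0.1], [0, 0, 0], 1], [[0, 0, 0], [0, 0, 0], 1]])

```text
time: 9.77
position: [0.5748, 0.0645, 0.0409]
tcp_rot: [[0.702, 0.701, 0.129], [0.092, 0.09, -0.992], [-0.706, 0.708, -0.002]]
contact_force: [0.8, -0.2, -0.5]
grip_width: 0.0001
```

move_arm(increments=[[[0, 0, 0.07], [0, 0, 0], 1], [[0, 0, 0.07], [0, 0, 0], 1], [[0, 0, 0], [0, 0, 0], 1]])

```text
time: 10.02
position: [0.5755, 0.0592, 0.0409]
tcp_rot: [[0.702, 0.701, 0.129], [0.092, 0.09, -0.992], [-0.706, 0.708, -0.002]]
contact_force: [0.5, -0.1, -0.2]
grip_width: -0.0004
```

move_arm(increments=[[[0, 0, 0.07], [0, 0, 0], 1], [[0, 0, 0.07], [0, 0, 0], 1], [[0, 0, 0], [0, 0, 0], 1]])

```text
time: 10.27
position: [0.5762, 0.0538, 0.0408]
tcp_rot: [[0.702, 0.701, 0.129], [0.093, 0.09, -0.992], [-0.706, 0.708, -0.002]]
contact_force: [-0.1, 0.3, -0.5]
grip_width: -0.0002
```

move_arm(increments=[[[0, 0, 0.07], [0, 0, 0], 1], [[0, 0, 0.07], [0, 0, 0], 1], [[0, 0, 0], [0, 0, 0], 1]])

```text
time: 10.52
position: [0.5769, 0.0482, 0.0408]
tcp_rot: [[0.702, 0.701, 0.129], [0.093, 0.09, -0.992], [-0.706, 0.708, -0.002]]
contact_force: [0.1, -0.0, 0.8]
grip_width: -0.0004
```

Run:
```python
from h import *
s=save('wrist','wrist5.png');cv2.imwrite('pics/top5.png',s['frame'])
t=robot.snapshot('top');im=t['frame'][85:190,205:315,::-1];cv2.imwrite('pics/crop5.png',np.hstack([cv2.resize(im,(390,372),interpolation=cv2.INTER_CUBIC),cv2.resize(s['frame'][150:,130:390,::-1],(390,372))]))
```

```text
(no output)
```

View pics/crop5.png

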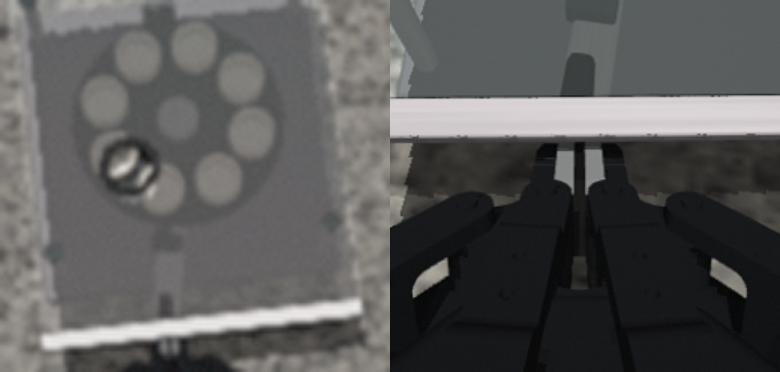

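Run:
```python
from h import *
s=robot.snapshot('top');st=robot.read_state();p=np.array(st['position']);r=np.array(st['tcp_rot'])
print('tcp px in crop5',(proj(s,[p,p-r[:,0]*.02,p-r[:,0]*.04,p-r[:,0]*.073])-[205,85])*3.545)
print('edge front/back px',(proj(s,[M(-173,26,99),M(-162,26,99),M(-159.5,28,86),M(-138,24,86)])-[205,85])*3.545)
w=robot.snapshot('wrist')
for k in(0,10,20,30,40): print(k,[np.round(proj(w,p-r[:,0]*k*1e-3+r[:,1]*y*1e-3)[0]*1.5,0).tolist() for y in(-11,0,11)])
print('mm/px',proj(w,[p-r[:,0]*.02+r[:,2]*.014,p-r[:,0]*.02-r[:,2]*.014])*1.5)
```

```text
tcp px in crop5 [[160.65958533 304.23357852]
 [162.18741752 318.80406442]
 [163.75200193 333.72500568]
 [166.41750782 359.14499046]]
edge front/back px [[161.4619061  331.94490141]
 [159.98116163 317.47833705]
 [157.36936168 317.55358214]
 [159.79255283 289.12441136]]
0 [[387.0, 354.0], [387.0, 330.0], [387.0, 306.0]]
10 [[387.0, 364.0], [387.0, 339.0], [387.0, 313.0]]
20 [[387.0, 374.0], [387.0, 348.0], [387.0, 322.0]]
30 [[387.0, 386.0], [387.0, 359.0], [387.0, 331.0]]
40 [[387.0, 399.0], [387.0, 371.0], [388.0, 341.0]]
mm/px [[423.10868438 348.32221092]
 [350.96181393 348.39353812]]
```

The top crop (left half) shows no fingertip under the cover ahead of the white edge, although the TCP should be well past it. The right half shows the tips at the edge. The fingers seem shorter than the TCP says, so I'm backing out to measure them in the open.

move_arm(increments=[[[0, 0, -0.3], [0, 0, 0], 1], [[0, 0, -0.3], [0, 0, 0], 1], [[-0.6, 0, 0], [0, 0, 0], 1], [[-0.9, 0, 0], [0, 0, 0], 1], [[-0.9, 0, 0], [0, 0, 0], 1], [[-0.6, 0, 0], [0, 0, 0], 1], [[0, 0, 0], [0, 0, 0], 1], [[0, 0, 0], [0, 0, 0], 1]])

```text
time: 11.38
position: [0.5028, 0.0633, 0.1149]
tcp_rot: [[0.704, 0.698, 0.131], [0.095, 0.09, -0.991], [-0.704, 0.711, -0.003]]
contact_force: [0.7, -0.4, 0.1]
grip_width: 0.0002
```

Run:
```python
from h import *
st=robot.read_state();p=np.array(st['position']);r=np.array(st['tcp_rot']);print(p)
ims=[]
for cam,hw in(('top',40),('side',60)):
    s=robot.snapshot(cam);c=proj(s,p)[0];x0,y0=int(c[0]-hw),int(c[1]-hw)
    x0=max(x0,0);y0=max(y0,0)
    im=s['frame'][y0:y0+2*hw,x0:x0+2*hw,::-1].copy();f=390/(2*hw);im=cv2.resize(im,(390,390),interpolation=cv2.INTER_CUBIC)
    for k,col in((0,(0,0,255)),(20,(0,255,0)),(40,(255,0,0)),(73,(0,255,255))):
        a=(proj(s,[p-r[:,0]*k*1e-3-r[:,1]*.011,p-r[:,0]*k*1e-3+r[:,1]*.011])-[x0,y0])*f
        cv2.line(im,tuple(int(v) for v in a[0]),tuple(int(v) for v in a[1]),col,1)
    ims.append(im)
cv2.imwrite('pics/tip.png',np.hstack(ims))
```

```text
[0.50278066 0.06329475 0.11491763]
```

View pics/tip.png

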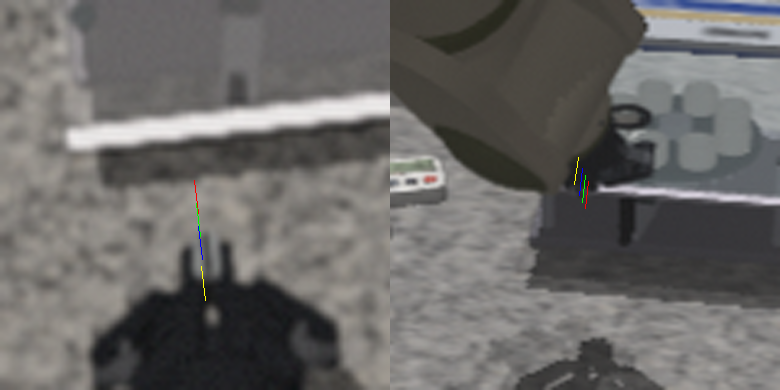

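The tip seen from above (row 237) lies about 45 mm short of the reported TCP (red end). The wrist view and the earlier contact at the cover edge give the same figure. I'll treat the real finger end as 45 mm behind the reported TCP.

```bash
cat >> h.py <<'E'
OFF=.045
def rplan(P,R,n=None,grip=0,start=None):
    R=np.array(R);return plan(np.array(P)+OFF*R[:,0],R,n,grip,start)
def real():
    st=robot.read_state();return np.array(st['position'])-OFF*np.array(st['tcp_rot'])[:,0],st
def inv(p):
    d=np.array(p[:2])-O;c,s=np.cos(YAW),np.sin(YAW);return np.round([1e3*(c*d[0]+s*d[1]),1e3*(-s*d[0]+c*d[1]),1e3*p[2]],1)
E
python3 - <<'E'
from h import *
print(inv(real()[0]))
a=rplan(M(-215,54,120),Rm(37),n=4,grip=1)
a=rplan(M(-162,54,52),Rm(37),n=7,grip=1,start=a)
E
```

```text
[-244.1   48.3  145.5]
4 [[[0.24,-0.02,-0.03],[-0.0,-0.02,-0.41],1],[[0.24,-0.02,-0.03],[-0.0,-0.01,-0.41],1],[[0.24,-0.01,-0.04],[-0.0,-0.02,-0.41],1],[[0.24,0.0,-0.03],[-0.0,-0.01,-0.4],1]] end [0.5266 0.0718 0.0839]
7 [[[0.31,0.01,-0.0],[-0.0,-0.0,-0.0],1],[[0.31,0.0,-0.0],[-0.0,-0.0,-0.0],1],[[0.31,0.01,-0.0],[-0.0,-0.0,-0.0],1],[[0.31,0.0,-0.0],[-0.0,-0.0,-0.0],1],[[0.3,0.01,-0.0],[-0.0,-0.0,-0.0],1],[[0.31,0.0,-0.0],[-0.0,-0.0,-0.0],1],[[0.3,0.01,-0.0],[-0.0,-0.0,-0.0],1]] end [0.5792 0.0786 0.0162]
```

move_arm(increments=[[[0.24, -0.02, -0.03], [0, -0.02, -0.41], 1], [[0.24, -0.02, -0.03], [0, -0.01, -0.41], 1], [[0.24, -0.01, -0.04], [0, -0.02, -0.41], 1], [[0.24, 0, -0.03], [0, -0.01, -0.4], 1], [[0.31, 0.01, 0], [0, 0, 0], 1], [[0.31, 0, 0], [0, 0, 0], 1], [[0.31, 0.01, 0], [0, 0, 0], 1], [[0.31, 0, 0], [0, 0, 0], 1], [[0, 0, 0], [0, 0, 0], 1]])

```text
time: 12.23
position: [0.5553, 0.0759, 0.045]
tcp_rot: [[0.603, 0.787, 0.129], [0.081, 0.101, -0.992], [-0.794, 0.608, -0.003]]
contact_force: [0.4, 0.7, -0.2]
grip_width: 0.0001
```

move_arm(increments=[[[0.2, 0.01, 0], [0, 0, 0], 1], [[0.2, 0, 0], [0, 0, 0], 1], [[0.2, 0.01, 0], [0, 0, 0], 1], [[0.2, 0.01, 0], [0, 0, 0], 1], [[0, 0, 0], [0, 0, 0], 1]])

```text
time: 12.65
position: [0.5751, 0.0785, 0.0219]
tcp_rot: [[0.604, 0.786, 0.129], [0.081, 0.101, -0.992], [-0.793, 0.61, -0.003]]
contact_force: [-0.4, -0.5, 0.0]
grip_width: 0.0
```

move_arm(increments=[[[0.06, 0, 0], [0, 0, 0], 1], [[0.05, 0, 0], [0, 0, 0], 1], [[0, 0, 0], [0, 0, 0], 1]])

```text
time: 12.9
position: [0.5774, 0.0786, 0.0197]
tcp_rot: [[0.605, 0.785, 0.129], [0.08, 0.101, -0.992], [-0.792, 0.611, -0.002]]
contact_force: [0.1, 0.2, 1.0]
grip_width: -0.0001
```

Run:
```python
from h import *
p,st=real();print(inv(p),st['contact_force'],st['tcp_rot'][2])
```

```text
[-164.    54.1   55.3] [0.08554239 0.2189769  1.03326475] [-0.79182185  0.61074891 -0.00198398]
```

Now push to the right, watching for contact.

move_arm(increments=[[[0.03, 0.02, 0.1], [0, 0, 0], 1], [[0.03, 0.02, 0.1], [0, 0, 0], 1], [[0, 0, 0], [0, 0, 0], 1]])

```text
time: 13.15
position: [0.5817, 0.0702, 0.0191]
tcp_rot: [[0.606, 0.785, 0.128], [0.08, 0.101, -0.992], [-0.791, 0.611, -0.002]]
contact_force: [1.0, -0.8, -1.2]
grip_width: 0.0001
```

move_arm(increments=[[[0, 0, 0.08], [0, 0, 0], 1], [[0, 0, 0.08], [0, 0, 0], 1], [[0, 0, 0], [0, 0, 0], 1]])

```text
time: 13.4
position: [0.5817, 0.0646, 0.0188]
tcp_rot: [[0.605, 0.785, 0.13], [0.081, 0.101, -0.992], [-0.792, 0.611, -0.002]]
contact_force: [-2.2, 4.0, 1.1]
grip_width: 0.0001
```

move_arm(increments=[[[0, 0, 0.07], [0, 0, 0], 1], [[0, 0, 0.07], [0, 0, 0], 1], [[0, 0, 0], [0, 0, 0], 1]])

```text
time: 13.65
position: [0.5821, 0.0592, 0.0186]
tcp_rot: [[0.605, 0.786, 0.13], [0.081, 0.101, -0.992], [-0.792, 0.61, -0.002]]
contact_force: [-3.8, 3.7, 2.7]
grip_width: -0.0001
```

move_arm(increments=[[[0, 0, 0.12], [0, 0, 0], 1], [[0, 0, 0.15], [0, 0, 0], 1], [[0, 0, 0.15], [0, 0, 0], 1], [[0, 0, 0.15], [0, 0, 0], 1], [[0, 0, 0.15], [0, 0, 0], 1], [[0, 0, 0.15], [0, 0, 0], 1], [[0, 0, 0.13], [0, 0, 0], 1], [[0, 0, 0], [0, 0, 0], 1]])

```text
time: 14.32
position: [0.5877, 0.0192, 0.0186]
tcp_rot: [[0.605, 0.786, 0.129], [0.081, 0.101, -0.992], [-0.792, 0.611, -0.002]]
contact_force: [-1.6, 4.4, -0.1]
grip_width: 0.0002
```

move_arm(increments=[[[0, 0, 0.07], [0, 0, 0], 1], [[0, 0, 0.05], [0, 0, 0], 1], [[0, 0, 0], [0, 0, 0], 1]])

```text
time: 14.57
position: [0.5885, 0.0151, 0.0187]
tcp_rot: [[0.606, 0.785, 0.13], [0.081, 0.101, -0.992], [-0.792, 0.611, -0.003]]
contact_force: [0.4, 5.2, -1.0]
grip_width: 0.0003
```

Run:
```python
from h import *
p,st=real();print(inv(p),st['contact_force'],st['tcp_rot'][2])
```

```text
[-161.1  -10.3   54.3] [ 0.44327055  5.16644633 -0.97681961] [-0.79165963  0.61095722 -0.00250966]
```

move_arm(increments=[[[0, 0, 0.04], [0, 0, 0], 1], [[0, 0, 0.03], [0, 0, 0], 1], [[0, 0, 0], [0, 0, 0], 1]])

```text
time: 14.82
position: [0.5887, 0.0135, 0.0187]
tcp_rot: [[0.605, 0.785, 0.132], [0.084, 0.102, -0.991], [-0.792, 0.611, -0.004]]
contact_force: [2.5, 9.8, -0.8]
grip_width: 0.0
```

move_arm(increments=[[[0, 0, 0.04], [0, 0, 0], 1], [[0, 0, 0], [0, 0, 0], 1]])

```text
time: 14.98
position: [0.5888, 0.0131, 0.0186]
tcp_rot: [[0.605, 0.785, 0.134], [0.086, 0.103, -0.991], [-0.791, 0.611, -0.006]]
contact_force: [2.0, 14.7, -0.4]
grip_width: 0.0001
```

move_arm(increments=[[[0, 0, 0.04], [0, 0, 0], 1], [[0, 0, 0], [0, 0, 0], 1]])

```text
time: 15.15
position: [0.5888, 0.0126, 0.0186]
tcp_rot: [[0.605, 0.785, 0.136], [0.089, 0.103, -0.991], [-0.791, 0.611, -0.007]]
contact_force: [3.3, 19.7, -0.1]
grip_width: 0.0001
```

move_arm(increments=[[[0, 0, -0.2], [0, 0, 0], 1], [[0, 0, -0.25], [0, 0, 0], 1], [[0, 0, -0.25], [0, 0, 0], 1], [[0, 0, -0.25], [0, 0, 0], 1], [[0, 0, -0.25], [0, 0, 0], 1], [[0, 0, -0.25], [0, 0, 0], 1], [[0, 0, -0.15], [0, 0, 0], 1], [[0, 0, 0], [0, 0, 0], 1]])

```text
time: 15.82
position: [0.5809, 0.0733, 0.019]
tcp_rot: [[0.606, 0.785, 0.13], [0.081, 0.102, -0.992], [-0.792, 0.611, -0.001]]
contact_force: [-0.4, -0.4, -0.1]
grip_width: -0.0002
```

```bash
cat >> h.py <<'E'
def phase(lo=0):
    """ring brightness fit: disc phase (mod 45 deg) from the top view at rim height; wells are bright"""
    s=robot.snapshot('top');g=cv2.GaussianBlur(cv2.cvtColor(s['frame'],cv2.COLOR_RGB2GRAY),(3,3),0).astype(np.float32)
    th=np.radians(np.r_[np.arange(-100,105,1.)]) # machine angles away from window
    v=0
    for rr in(52,56,60):
        pts=np.array([M(rr*np.cos(a)-OX[0],rr*np.sin(a)-OX[1],88) for a in th]);uv=proj(s,pts).astype(np.float32)
        v=v+cv2.remap(g,uv[:,0].reshape(1,-1),uv[:,1].reshape(1,-1),cv2.INTER_LINEAR).ravel()
    v=v-v.mean();F=np.sum((v*np.hanning(len(v)))*np.exp(-8j*th));return np.degrees(-np.angle(F)/8)%45,abs(F)
OX=(4.5,3.5)
E
python3 - <<'E'
from h import *
p,st=real();print(inv(p),st['contact_force'],st['time'])
print(phase())
print([(np.round(a['at'],4).tolist(),round(a['p'],2)) for a in robot.landmark_of('well_1','top')+robot.landmark_of('well_1','wrist')])
s=robot.snapshot('wrist');print([(inv(a['at']),round(a['p'],2)) for a in robot.landmark_of('lever_tab','wrist')+robot.landmark_of('well_1','wrist')])
E
```

```text
[-161.3   48.4   54.6] [-0.42554842 -0.44278561 -0.0591118 ] 15.8167
(np.float64(2.877496873889677), np.float64(2294.277131120531))
[([0.6737, 0.0724, 0.079], 0.61), ([0.7089, 0.0976, 0.0762], 0.51), ([0.6883, 0.0925, 0.0796], 0.7)]
[]
```

Run:
```python
from h import *
import h
s=robot.snapshot('top')
im0=cv2.resize(cv2.imread('pics/top0.png')[:,:,::-1],(512,384),interpolation=cv2.INTER_AREA)
class F:
    def __init__(s,f):s.f=f
    def snapshot(self,n):
        d=dict(s);d['frame']=self.f;return d
for name,f in(('t0',im0),('now',s['frame'])):
    h.robot=F(f)
    for ox in((0,0),(4.5,3.5),(7,3.5),(4.5,6)):
        h.OX=ox;print(name,ox,phase())
im=np.hstack([cv2.resize(f[100:165,220:290,::-1],(390,362),interpolation=cv2.INTER_CUBIC) for f in(im0,s['frame'])])
for k,x in((0,0),(1,390)):
  for a in range(0,360,45):
    u=(proj(s,M(58*np.cos(np.radians(a))-4.5,58*np.sin(np.radians(a))-3.5,88))[0]-[220,100])*5.57
    cv2.circle(im,(int(u[0])+x,int(u[1])),3,(0,0,255),-1)
cv2.imwrite('pics/cmp.png',im)
```

```text
t0 (0, 0) (np.float64(24.811887457679198), np.float64(2288.465852281844))
t0 (4.5, 3.5) (np.float64(27.73384205252093), np.float64(2269.5987471676926))
t0 (7, 3.5) (np.float64(27.742952765605292), np.float64(2213.646158649586))
t0 (4.5, 6) (np.float64(29.885567031053967), np.float64(2294.4286512940703))
now (0, 0) (np.float64(44.999705416161774), np.float64(2294.541847018391))
now (4.5, 3.5) (np.float64(2.899376730541498), np.float64(2279.6911829427045))
now (7, 3.5) (np.float64(2.9487230567259357), np.float64(2221.0401762770384))
now (4.5, 6) (np.float64(5.078424432560354), np.float64(2298.124357737296))
```

View pics/cmp.png

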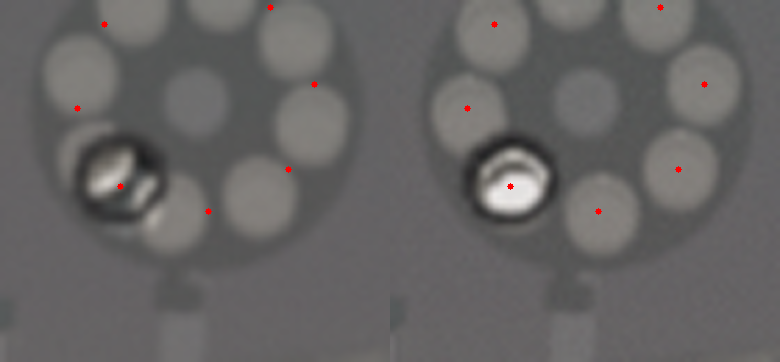

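The comparison shows the disc before (left) and after (right). One stroke turned it about 20°, and a well now sits centred in the window at (511,186), with the lever back at rest. Well_1 is in place, so next I fetch a ball.

Run:
```python
from h import *
s=robot.snapshot('top')
m=robot.cut_out('ball_1_center','top')
for a in m[:4]:
    ys,xs=np.nonzero(a['mask']);print(a['p'],len(xs),xs.mean(),ys.mean(),ray(s,[[xs.mean(),ys.mean()]],.041))
print(ray(s,np.array([[200,270],[232,284]])/1.5,.041))
R=Rm(0,0.0)
a=rplan(M(-215,50,125),Rm(37),n=3,grip=1)
a=rplan([.50,.32,.16],R,n=9,grip=.45,start=a)
```

```text
0.57 102 241.3235294117647 131.98039215686273 [[0.68663393 0.07690358 0.041     ]]
0.37 48 154.95833333333334 188.6875 [[0.52035853 0.31011408 0.041     ]]
[[0.54316557 0.37146975 0.041     ]
 [0.51854108 0.31081711 0.041     ]]
3 [[[-0.74,0.0,-0.03],[-0.0,-0.01,-0.04],1],[[-0.74,-0.0,-0.02],[-0.0,-0.01,-0.05],1],[[-0.74,-0.01,-0.03],[-0.0,-0.0,-0.04],1]] end [0.5268 0.0679 0.0891]
9 [[[-0.05,0.06,-0.7],[0.16,-0.05,-0.82],0.45],[[-0.05,0.04,-0.7],[0.16,-0.05,-0.82],0.45],[[-0.06,0.03,-0.71],[0.16,-0.05,-0.82],0.45],[[-0.07,0.01,-0.71],[0.16,-0.05,-0.82],0.45],[[-0.07,-0.0,-0.7],[0.16,-0.06,-0.82],0.45],[[-0.07,-0.02,-0.7],[0.15,-0.06,-0.82],0.45],[[-0.07,-0.03,-0.71],[0.15,-0.05,-0.82],0.45],[[-0.07,-0.04,-0.7],[0.16,-0.05,-0.82],0.45],[[-0.08,-0.06,-0.7],[0.15,-0.06,-0.83],0.45]] end [0.5001 0.3199 0.1151]
```

move_arm(increments=[[[-0.74, 0, -0.03], [0, -0.01, -0.04], 1], [[-0.74, 0, -0.02], [0, -0.01, -0.05], 1], [[-0.74, -0.01, -0.03], [0, 0, -0.04], 1], [[0, 0, 0], [0, 0, 0], 1]])

```text
time: 16.6
position: [0.5424, 0.0704, 0.0717]
tcp_rot: [[0.603, 0.787, 0.132], [0.082, 0.103, -0.991], [-0.794, 0.608, -0.003]]
contact_force: [0.2, -0.3, -0.2]
grip_width: -0.0003
```

move_arm(increments=[[[-0.05, 0.06, -0.7], [0.16, -0.05, -0.82], 0.45], [[-0.05, 0.04, -0.7], [0.16, -0.05, -0.82], 0.45], [[-0.06, 0.03, -0.71], [0.16, -0.05, -0.82], 0.45], [[-0.07, 0.01, -0.71], [0.16, -0.05, -0.82], 0.45], [[-0.07, 0, -0.7], [0.16, -0.06, -0.82], 0.45], [[-0.07, -0.02, -0.7], [0.15, -0.06, -0.82], 0.45], [[-0.07, -0.03, -0.71], [0.15, -0.05, -0.82], 0.45], [[-0.07, -0.04, -0.7], [0.16, -0.05, -0.82], 0.45], [[-0.08, -0.06, -0.7], [0.15, -0.06, -0.83], 0.45], [[0, 0, 0], [0, 0, 0], 0.45]])

```text
time: 17.43
position: [0.5142, 0.2515, 0.0899]
tcp_rot: [[0.22, 0.972, 0.088], [0.077, 0.073, -0.994], [-0.973, 0.225, -0.059]]
contact_force: [-0.9, -0.7, 0.1]
grip_width: 0.047
```

```bash
cat > balls.py <<'E'
from h import *
p,st=real();print('real',p,'w',st['grip_width'],st['time']);print(np.array(st['tcp_rot']).round(3).tolist())
for cam in('wrist','side','top'):
    s=robot.snapshot(cam)
    for a in robot.cut_out('ball_1_center',cam)[:4]:
        n,lab,stt,cen=cv2.connectedComponentsWithStats(a['mask'].astype(np.uint8))
        for i in range(1,n):
            if stt[i,4]>20: print(cam,'mask',round(a['p'],2),stt[i,4],cen[i].round(1),ray(s,[cen[i]],.041).round(4))
    print(cam,'lm',[(np.round(a['at'],4).tolist(),round(a['p'],2)) for a in robot.landmark_of('ball_1_center',cam)])
    if cam=='wrist':
        g=cv2.cvtColor(s['frame'],cv2.COLOR_RGB2GRAY)
        cv2.imwrite('pics/w_ball.png',cv2.resize(s['frame'][:,:,::-1],None,fx=1.5,fy=1.5))
E
python3 balls.py
```

```text
real [0.50431067 0.24804186 0.13364275] w 0.046957302559276035 17.4333
[[0.22, 0.972, 0.088], [0.077, 0.073, -0.994], [-0.973, 0.225, -0.059]]
wrist lm [([0.5189, 0.3115, 0.0412], 0.75)]
side lm [([0.5194, 0.3106, 0.0421], 0.48)]
top lm [([0.6725, 0.0729, 0.0811], 0.56)]
```

Run:
```python
from h import *
a=rplan([.5192,.3112,.10],Rm(0,0.0),n=8,grip=.45)
```

```text
8 [[[0.12,0.01,-0.2],[0.11,-0.09,-0.32],0.45],[[0.12,0.01,-0.2],[0.11,-0.09,-0.32],0.45],[[0.12,0.01,-0.2],[0.11,-0.09,-0.32],0.45],[[0.12,0.01,-0.2],[0.11,-0.09,-0.32],0.45],[[0.11,0.02,-0.2],[0.11,-0.09,-0.33],0.45],[[0.11,0.02,-0.2],[0.11,-0.1,-0.32],0.45],[[0.11,0.02,-0.2],[0.1,-0.09,-0.33],0.45],[[0.11,0.01,-0.2],[0.11,-0.1,-0.32],0.45]] end [0.5191 0.3111 0.0551]
```

move_arm(increments=[[[0.12, 0.01, -0.2], [0.11, -0.09, -0.32], 0.45], [[0.12, 0.01, -0.2], [0.11, -0.09, -0.32], 0.45], [[0.12, 0.01, -0.2], [0.11, -0.09, -0.32], 0.45], [[0.12, 0.01, -0.2], [0.11, -0.09, -0.32], 0.45], [[0.11, 0.02, -0.2], [0.11, -0.09, -0.33], 0.45], [[0.11, 0.02, -0.2], [0.11, -0.1, -0.32], 0.45], [[0.11, 0.02, -0.2], [0.1, -0.09, -0.33], 0.45], [[0.11, 0.01, -0.2], [0.11, -0.1, -0.32], 0.45], [[0, 0, 0], [0, 0, 0], 0.45], [[0, 0, 0], [0, 0, 0], 0.45]])

```text
time: 18.72
position: [0.5192, 0.3115, 0.0548]
tcp_rot: [[0.001, 1.0, 0.001], [-0.0, 0.001, -1.0], [-1.0, 0.001, 0.0]]
contact_force: [-0.0, -0.2, 0.2]
grip_width: 0.0468
```

```bash
python3 balls.py
python3 - <<'E'
from h import *
a=rplan([.5192,.3112,.06],Rm(0,0.0),n=5,grip=.45)
E
```

```text
real [0.51914314 0.31148922 0.09984014] w 0.046821659298552025 18.7167
[[0.001, 1.0, 0.001], [-0.0, 0.001, -1.0], [-1.0, 0.001, 0.0]]
wrist mask 0.78 802 [253.  212.6] [[0.5186 0.3147 0.041 ]]
wrist mask 0.69 4051 [494.1  58.9] [[0.6193 0.1642 0.041 ]]
wrist lm [([0.5238, 0.3137, 0.0417], 0.63)]
side mask 0.56 34 [142.  177.9] [[0.5425 0.3728 0.041 ]]
side mask 0.54 48 [157.8 184.9] [[0.5193 0.3117 0.041 ]]
side mask 0.28 5244 [265.6 165.3] [[0.7215 0.0436 0.041 ]]
side lm [([0.5211, 0.3136, 0.0425], 0.52), ([0.7193, 0.0421, -0.0032], 0.5)]
top lm []
5 [[[0.2,0.0,0.0],[0.0,0.0,-0.0],0.45],[[0.2,0.0,0.0],[0.0,0.0,-0.0],0.45],[[0.2,0.0,0.0],[0.0,0.0,-0.0],0.45],[[0.21,0.0,0.0],[0.0,0.0,-0.0],0.45],[[0.2,0.0,0.01],[0.0,0.01,-0.01],0.45]] end [0.5192 0.3111 0.0151]
```

move_arm(increments=[[[0.2, 0, 0], [0, 0, 0], 0.45], [[0.2, 0, 0], [0, 0, 0], 0.45], [[0.25, 0, 0], [0, 0, 0], 0.45], [[0.25, 0, 0], [0, 0, 0], 0.45], [[0.2, 0, 0], [0, 0, 0], 0.45], [[0.15, 0, 0], [0, 0, 0], 0.45], [[0.1, 0, 0], [0, 0, 0], 0.45], [[0, 0, 0], [0, 0, 0], 0.45], [[0, 0, 0], [0, 0, 0], 0.45]])

```text
time: 19.92
position: [0.5193, 0.3117, 0.0012]
tcp_rot: [[0.001, 1.0, 0.001], [-0.001, 0.001, -1.0], [-1.0, 0.001, 0.001]]
contact_force: [0.8, 0.2, 0.2]
grip_width: 0.0471
```

Run:
```python
from h import *
p,st=real();print(p,st['contact_force'])
s=save('wrist','w6.png');print('ball',proj(s,[[.5192,.3112,.041],[.543,.372,.041]])*1.5,'tip l/r', proj(s,[p+np.array([0.011,.0235,0]),p+np.array([.011,-.0235,0])])*1.5)
for a in robot.cut_out('ball_1_center','wrist')[:3]:
    ys,xs=np.nonzero(a['mask']);print(a['p'],len(xs),xs.mean()*1.5,ys.mean()*1.5)
```

```text
[0.51923444 0.3117256  0.04622179] [0.83844645 0.15332919 0.19923217]
ball [[388.89645619 368.4239105 ]
 [205.79184242 302.24838388]] tip l/r [[315.55788531 344.32254872]
 [459.52396232 344.22771455]]
0.6 1473 378.61507128309574 370.95315682281057
```

View pics/w6.png

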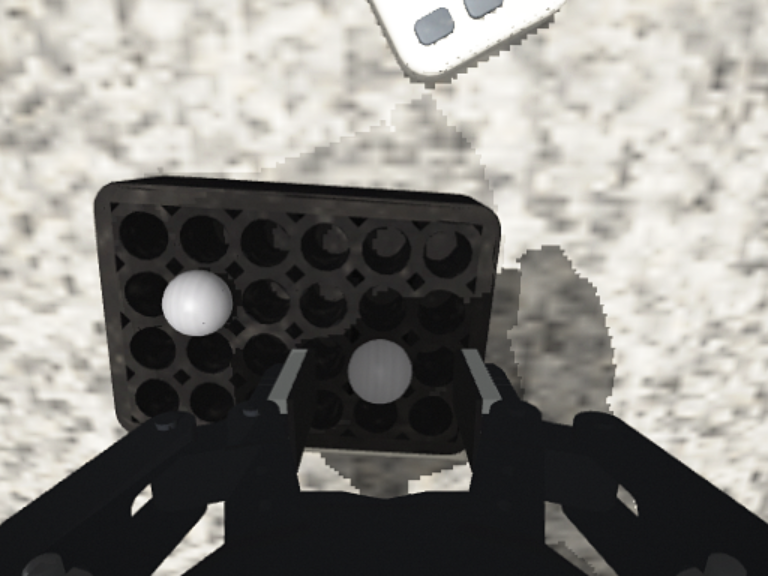

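The ball at (380,371) lies centred between the open pads (300 and 465), and the tips match the 45 mm offset. Now I descend and grip.

move_arm(increments=[[[0.08, 0, -0.02], [0, 0, 0], 0.45], [[0.08, 0, -0.01], [0, 0, 0], 0.45], [[0.07, 0, 0], [0, 0, 0], 0.45], [[0, 0, 0], [0, 0, 0], 0.45], [[0, 0, 0], [0, 0, 0], 0.45]])

```text
time: 20.43
position: [0.5194, 0.3131, -0.0065]
tcp_rot: [[0.002, 1.0, 0.001], [-0.0, 0.001, -1.0], [-1.0, 0.002, 0.0]]
contact_force: [-3.7, -1.2, 12.5]
grip_width: 0.0466
```

move_arm(increments=[[[0, 0, 0], [0, 0, 0], 0.6], [[0, 0, 0], [0, 0, 0], 0.8], [[0, 0, 0], [0, 0, 0], 0.9], [[0, 0, 0], [0, 0, 0], 0.9], [[0, 0, 0], [0, 0, 0], 0.9], [[0, 0, 0], [0, 0, 0], 0.9]], squeeze=40)

```text
time: 20.93
position: [0.5214, 0.3134, -0.0046]
tcp_rot: [[0.007, 1.0, 0.001], [0.001, 0.001, -1.0], [-1.0, 0.007, -0.001]]
contact_force: [-3.3, -2.8, 23.9]
grip_width: 0.0209
```

move_arm(increments=[[[-0.1, 0, 0], [0, 0, 0], 0.9], [[-0.25, 0, 0], [0, 0, 0], 0.9], [[-0.5, 0, 0], [0, 0, 0], 0.9], [[-0.7, 0, 0], [0, 0, 0], 0.9], [[-0.7, 0, 0], [0, 0, 0], 0.9], [[-0.5, 0, 0], [0, 0, 0], 0.9], [[0, 0, 0], [0, 0, 0], 0.9], [[0, 0, 0], [0, 0, 0], 0.9]])

```text
time: 21.6
position: [0.5192, 0.313, 0.1027]
tcp_rot: [[0.002, 1.0, 0.001], [-0.0, 0.001, -1.0], [-1.0, 0.002, 0.0]]
contact_force: [-0.2, 0.3, -0.5]
grip_width: 0.0189
```

Run:
```python
from h import *
p,st=real();print(st['position'],st['grip_width'],st['contact_force'])
s=robot.snapshot('wrist')
for a in robot.cut_out('ball_1_center','wrist')[:4]:
    ys,xs=np.nonzero(a['mask']);print(round(a['p'],2),len(xs),xs.mean()*1.5,ys.mean()*1.5)
print([(np.round(a['at'],4).tolist(),round(a['p'],2)) for a in robot.landmark_of('ball_1_center','wrist')])
q=np.array(st['position'])
print('ball if held',proj(s,q+[0,0,.0386+.007])*1.5)
h=.0386
W=np.array([.6733,.0766])
print('window M',M(-41,41,103))
OFF0=h
P=np.array([*((M(-41,41,0)[:2]+W)/2),.150-h])
a=plan(P,Rm(0,0.0),n=12,grip=.9)
```

```text
[0.51919757 0.31297046 0.1027249 ] 0.018923849216416735 [-0.24604045  0.29541396 -0.45227065]
0.63 1482 383.252024291498 383.4706477732793
[([0.5175, 0.3128, 0.1493], 0.83)]
ball if held [[387.51415156 375.70581128]]
window M [0.67390173 0.07773091 0.103     ]
12 [[[-0.02,0.32,0.49],[0.0,0.0,0.0],0.9],[[-0.02,0.32,0.49],[0.0,0.0,0.0],0.9],[[-0.02,0.32,0.49],[0.0,0.0,0.0],0.9],[[-0.02,0.32,0.49],[0.0,0.0,0.0],0.9],[[-0.02,0.32,0.49],[0.0,0.0,0.0],0.9],[[-0.02,0.33,0.49],[0.0,0.0,0.0],0.9],[[-0.03,0.32,0.49],[0.0,0.0,0.0],0.9],[[-0.02,0.33,0.49],[0.0,0.0,0.01],0.9],[[-0.02,0.32,0.49],[0.0,0.0,0.0],0.9],[[-0.03,0.33,0.49],[0.0,0.01,0.01],0.9],[[-0.02,0.32,0.49],[0.0,0.0,0.0],0.9],[[-0.03,0.33,0.5],[0.0,0.01,0.01],0.9]] end [0.6737 0.0771 0.1114]
```

move_arm(increments=[[[0, 0.32, 0.49], [0, 0, 0], 0.9], [[0, 0.32, 0.49], [0, 0, 0], 0.9], [[0, 0.32, 0.49], [0, 0, 0], 0.9], [[0, 0.32, 0.49], [0, 0, 0], 0.9], [[0, 0.33, 0.49], [0, 0, 0], 0.9], [[0, 0.33, 0.49], [0, 0, 0], 0.9], [[0, 0.33, 0.49], [0, 0, 0], 0.9], [[0, 0.33, 0.49], [0, 0, 0], 0.9], [[0, 0.33, 0.49], [0, 0, 0], 0.9], [[0, 0.33, 0.49], [0, 0, 0], 0.9]])

```text
time: 22.58
position: [0.6496, 0.1159, 0.1006]
tcp_rot: [[-0.002, 1.0, 0.0], [-0.001, 0.0, -1.0], [-1.0, -0.002, 0.001]]
contact_force: [-0.7, 0.8, -0.8]
grip_width: 0.0187
```

move_arm(increments=[[[0, 0.33, 0.49], [0, 0, 0], 0.9], [[0, 0.33, 0.5], [0, 0, 0], 0.9], [[0, 0, 0], [0, 0, 0], 0.9], [[0, 0, 0], [0, 0, 0], 0.9]])

```text
time: 22.92
position: [0.6758, 0.0764, 0.1005]
tcp_rot: [[-0.002, 1.0, -0.001], [-0.0, -0.001, -1.0], [-1.0, -0.002, 0.0]]
contact_force: [-0.3, 0.5, -0.4]
grip_width: 0.0192
```

Run:
```python
from h import *
p,st=real();q=np.array(st['position']);print(q,st['grip_width'],st['contact_force'],st['time'])
for cam in('wrist','top'):
    s=robot.snapshot(cam)
    for t in('ball_1_center','window'):
        print(cam,t,[(np.round(a['at'],4).tolist(),round(a['p'],2)) for a in robot.landmark_of(t,cam)])
    for a in robot.cut_out('ball_1_center',cam)[:3]:
        ys,xs=np.nonzero(a['mask']);print('mask',round(a['p'],2),len(xs),ray(s,[[xs.mean(),ys.mean()]],q[2]+.0466))
a=plan([.6755,.077,.0665],Rm(0,0.0),n=5,grip=.9)
```

```text
[0.67578408 0.07638879 0.10047475] 0.01923476044071508 [-0.26121173  0.47142573 -0.36588296] 22.9167
wrist ball_1_center [([0.6766, 0.0765, 0.1479], 0.74)]
wrist window [([0.6734, 0.078, 0.1001], 0.77)]
mask 0.68 1478 [[0.6738321  0.07789231 0.14707475]]
mask 0.36 4372 [[0.70029845 0.18198795 0.14707475]]
top ball_1_center [([0.5437, 0.3726, 0.042], 0.73)]
top window []
5 [[[0.18,-0.0,0.0],[0.0,0.0,-0.0],0.9],[[0.18,-0.0,0.01],[0.0,0.0,-0.0],0.9],[[0.18,-0.0,0.0],[0.0,0.0,-0.0],0.9],[[0.18,-0.0,0.01],[0.01,0.0,-0.0],0.9],[[0.18,-0.01,0.0],[0.0,0.01,-0.01],0.9]] end [0.6754 0.0772 0.0664]
```

move_arm(increments=[[[0.2, -0.01, -0.01], [0, 0, 0], 0.9], [[0.2, -0.01, -0.01], [0, 0, 0], 0.9], [[0.2, 0, 0], [0, 0, 0], 0.9], [[0.14, 0, 0], [0, 0, 0], 0.9], [[0.1, 0, 0], [0, 0, 0], 0.9], [[0, 0, 0], [0, 0, 0], 0.9], [[0, 0, 0], [0, 0, 0], 0.9]])

```text
time: 23.9
position: [0.6753, 0.0781, 0.0685]
tcp_rot: [[0.0, 1.0, 0.0], [-0.001, 0.0, -1.0], [-1.0, 0.0, 0.001]]
contact_force: [-0.7, -0.0, -1.0]
grip_width: 0.0194
```

Run:
```python
from h import *
p,st=real();q=np.array(st['position']);print(q,st['grip_width'],st['contact_force'],st['time'])
s=save('wrist','w7.png')
for t in('ball_1_center','window'):
    print(t,[(np.round(a['at'],4).tolist(),round(a['p'],2)) for a in robot.landmark_of(t,'wrist')])
for t,z in(('ball_1_center',q[2]+.0466),('window',.1)):
  for a in robot.cut_out(t,'wrist')[:2]:
    ys,xs=np.nonzero(a['mask']);print('mask',round(a['p'],2),len(xs),ray(s,[[xs.mean(),ys.mean()]],z),xs.min(),xs.max(),ys.min(),ys.max())
```

```text
[0.67527174 0.07812341 0.06853522] 0.01936200519756986 [-0.70590265 -0.04759667 -1.0072156 ] 23.9
ball_1_center [([0.674, 0.0776, 0.1171], 0.59)]
window [([0.6729, 0.0751, 0.0991], 0.77)]
mask 0.82 1484 [[0.67308434 0.07952618 0.11513522]] 236 275 234 278
mask 0.87 122381 [[0.72785381 0.05495893 0.1       ]] 48 511 0 354
```

move_arm(increments=[[[0.04, 0, 0.03], [0, 0, 0], 0.9], [[0, 0, 0], [0, 0, 0], 0.9], [[0, 0, 0], [0, 0, 0], 0.45], [[0, 0, 0], [0, 0, 0], 0.45], [[0, 0, 0], [0, 0, 0], 0.45], [[0, 0, 0], [0, 0, 0], 0.45], [[0, 0, 0], [0, 0, 0], 0.45]])

```text
time: 24.73
position: [0.6753, 0.077, 0.0671]
tcp_rot: [[0.001, 1.0, 0.0], [-0.001, 0.0, -1.0], [-1.0, 0.001, 0.001]]
contact_force: [0.4, -0.0, -0.8]
grip_width: 0.047
```

move_arm(increments=[[[-0.5, 0, 0], [0, 0, 0], 0.45], [[-0.8, 0, 0], [0, 0, 0], 0.45], [[-0.5, 0, 0], [0, 0, 0], 0.45], [[0, 0, 0], [0, 0, 0], 0.45]])

```text
time: 25.07
position: [0.6772, 0.077, 0.1444]
tcp_rot: [[0.009, 1.0, 0.001], [-0.001, 0.001, -1.0], [-1.0, 0.009, 0.001]]
contact_force: [0.5, 0.3, 1.5]
grip_width: 0.0472
```

Run:
```python
from h import *
p,st=real();q=np.array(st['position']);print(q,st['grip_width'],st['contact_force'],st['time'])
s=save('wrist','w8.png')
for t in('ball_1_center','window','well_1'):
    print(t,[(np.round(a['at'],4).tolist(),round(a['p'],2)) for a in robot.landmark_of(t,'wrist')])
c=proj(s,M(-41,41,103))[0].astype(int);im=s['frame'][max(c[1]-60,0):c[1]+60,max(c[0]-80,0):c[0]+80,::-1];cv2.imwrite('pics/w8c.png',cv2.resize(im,None,fx=4,fy=4,interpolation=cv2.INTER_CUBIC))
a=plan(np.array([.495,.068,.12]),Rm(37),n=10,grip=1)
```

```text
[0.67720234 0.07698061 0.14440816] 0.04715262275188735 [0.45049429 0.28408597 1.50287605] 25.0667
ball_1_center [([0.6748, 0.0752, 0.0794], 0.93)]
window [([0.6733, 0.0796, 0.1025], 0.65)]
well_1 [([0.6762, 0.0785, 0.0765], 0.92), ([0.6762, 0.0759, 0.0821], 0.5)]
10 [[[0.05,-0.45,0.02],[-0.14,0.05,0.74],1],[[0.02,-0.45,0.02],[-0.14,0.05,0.74],1],[[-0.01,-0.45,0.01],[-0.14,0.05,0.74],1],[[-0.04,-0.45,0.01],[-0.14,0.05,0.74],1],[[-0.07,-0.45,-0.0],[-0.14,0.05,0.74],1],[[-0.1,-0.44,-0.01],[-0.14,0.05,0.74],1],[[-0.13,-0.43,-0.01],[-0.14,0.04,0.74],1],[[-0.16,-0.42,-0.02],[-0.14,0.05,0.74],1],[[-0.19,-0.41,-0.02],[-0.15,0.04,0.74],1],[[-0.21,-0.4,-0.03],[-0.14,0.05,0.75],1]] end [0.4951 0.068  0.1201]
```

View pics/w8c.png

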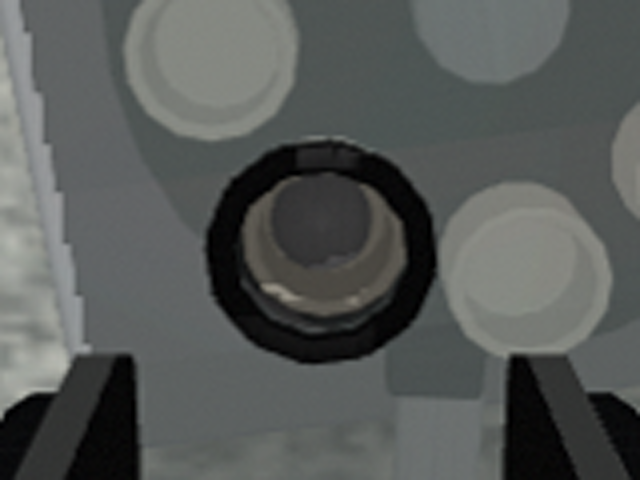

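The close-up shows the ball lying in the well, seen through the collar centred at (320,230). The landmark puts its centre at z = 0.079. Now back to the lever; that was my twelfth picture viewed, so from here I check by numbers only.

move_arm(increments=[[[0.05, -0.45, 0.02], [-0.14, 0.05, 0.74], 1], [[0.02, -0.45, 0.02], [-0.14, 0.05, 0.74], 1], [[0, -0.45, 0.01], [-0.14, 0.05, 0.74], 1], [[-0.04, -0.45, 0.01], [-0.14, 0.05, 0.74], 1], [[-0.07, -0.45, 0], [-0.14, 0.05, 0.74], 1], [[-0.1, -0.44, -0.01], [-0.14, 0.05, 0.74], 1], [[-0.13, -0.43, -0.01], [-0.14, 0.04, 0.74], 1], [[-0.16, -0.42, -0.02], [-0.14, 0.05, 0.74], 1], [[-0.19, -0.41, -0.02], [-0.15, 0.04, 0.74], 1], [[-0.21, -0.4, -0.03], [-0.14, 0.05, 0.75], 1]])

```text
time: 26.1
position: [0.4997, 0.07, 0.1197]
tcp_rot: [[0.578, 0.806, 0.127], [0.078, 0.1, -0.992], [-0.812, 0.583, -0.005]]
contact_force: [0.1, 0.6, -0.2]
grip_width: 0.0001
```

move_arm(increments=[[[0, 0, 0], [0, 0, 0], 1], [[0, 0, 0], [0, 0, 0], 1]])

```text
time: 26.27
position: [0.5027, 0.0698, 0.1207]
tcp_rot: [[0.577, 0.807, 0.126], [0.079, 0.098, -0.992], [-0.813, 0.582, -0.007]]
contact_force: [1.5, -0.5, 0.2]
grip_width: 0.0001
```

Run:
```python
from h import *
print(phase())
a=plan(np.array([.5424,.0735,.0717]),Rm(37),n=4,grip=1)
a=plan(np.array([.5806,.0755,.0190]),Rm(37),n=6,grip=1,start=a)
```

```text
(np.float64(2.916316038135614), np.float64(2302.731554990952))
4 [[[0.39,0.02,0.01],[-0.01,-0.01,0.07],1],[[0.39,0.01,0.01],[-0.02,-0.01,0.06],1],[[0.4,0.01,0.01],[-0.01,-0.01,0.07],1],[[0.39,0.01,0.0],[-0.02,-0.02,0.06],1]] end [0.5424 0.0736 0.0718]
6 [[[0.27,-0.01,0.01],[0.0,0.0,0.0],1],[[0.27,-0.0,0.01],[0.0,0.0,0.0],1],[[0.27,-0.01,0.01],[0.0,0.0,0.0],1],[[0.27,-0.0,0.01],[0.0,0.0,0.0],1],[[0.27,-0.01,0.02],[0.0,0.0,0.0],1],[[0.28,-0.0,0.01],[0.0,0.0,0.0],1]] end [0.5808 0.0757 0.019 ]
```

move_arm(increments=[[[0.39, 0.02, 0.01], [-0.01, -0.01, 0.07], 1], [[0.39, 0.01, 0.01], [-0.02, -0.01, 0.06], 1], [[0.4, 0.01, 0.01], [-0.01, -0.01, 0.07], 1], [[0.39, 0.01, 0], [-0.02, -0.02, 0.06], 1], [[0, 0, 0], [0, 0, 0], 1], [[0, 0, 0], [0, 0, 0], 1]])

```text
time: 26.82
position: [0.5426, 0.0743, 0.0714]
tcp_rot: [[0.596, 0.792, 0.13], [0.078, 0.103, -0.992], [-0.799, 0.602, -0.0]]
contact_force: [-0.7, -0.4, 0.7]
grip_width: 0.0003
```

move_arm(increments=[[[0.27, -0.01, 0.01], [0, 0, 0], 1], [[0.27, 0, 0.01], [0, 0, 0], 1], [[0.27, -0.01, 0.01], [0, 0, 0], 1], [[0.27, 0, 0.01], [0, 0, 0], 1], [[0.27, -0.01, 0.02], [0, 0, 0], 1], [[0.28, 0, 0.01], [0, 0, 0], 1], [[0, 0, 0], [0, 0, 0], 1], [[0, 0, 0], [0, 0, 0], 1]])

```text
time: 27.48
position: [0.58, 0.0761, 0.0194]
tcp_rot: [[0.597, 0.791, 0.13], [0.079, 0.103, -0.991], [-0.798, 0.602, -0.001]]
contact_force: [-2.1, -0.2, -2.4]
grip_width: 0.0
```

move_arm(increments=[[[0, 0, 0.15], [0, 0, 0], 1], [[0, 0, 0.2], [0, 0, 0], 1], [[0, 0, 0.2], [0, 0, 0], 1], [[0, 0, 0.2], [0, 0, 0], 1], [[0, 0, 0.2], [0, 0, 0], 1], [[0, 0, 0.2], [0, 0, 0], 1], [[0, 0, 0.2], [0, 0, 0], 1], [[0, 0, 0.12], [0, 0, 0], 1], [[0, 0, 0.06], [0, 0, 0], 1], [[0, 0, 0], [0, 0, 0], 1]])

```text
time: 28.32
position: [0.5882, 0.0149, 0.0198]
tcp_rot: [[0.598, 0.791, 0.131], [0.08, 0.103, -0.991], [-0.797, 0.603, -0.001]]
contact_force: [1.1, 4.2, -2.2]
grip_width: 0.0001
```

move_arm(increments=[[[0, 0, 0.05], [0, 0, 0], 1], [[0, 0, 0], [0, 0, 0], 1]])

```text
time: 28.48
position: [0.5884, 0.0137, 0.0198]
tcp_rot: [[0.598, 0.791, 0.132], [0.081, 0.104, -0.991], [-0.798, 0.603, -0.002]]
contact_force: [1.1, 7.0, -1.6]
grip_width: -0.0001
```

move_arm(increments=[[[0, 0, 0.04], [0, 0, 0], 1], [[0, 0, 0], [0, 0, 0], 1]])

```text
time: 28.65
position: [0.5884, 0.0132, 0.0198]
tcp_rot: [[0.598, 0.791, 0.134], [0.083, 0.105, -0.991], [-0.797, 0.603, -0.003]]
contact_force: [1.1, 11.7, -1.1]
grip_width: -0.0003
```

move_arm(increments=[[[0, 0, -0.2], [0, 0, 0], 1], [[0, 0, -0.25], [0, 0, 0], 1], [[0, 0, -0.25], [0, 0, 0], 1], [[0, 0, -0.25], [0, 0, 0], 1], [[0, 0, -0.25], [0, 0, 0], 1], [[0, 0, -0.25], [0, 0, 0], 1], [[0, 0, -0.15], [0, 0, 0], 1], [[0, 0, 0], [0, 0, 0], 1]])

```text
time: 29.32
position: [0.5801, 0.0765, 0.0192]
tcp_rot: [[0.597, 0.791, 0.131], [0.079, 0.105, -0.991], [-0.798, 0.603, 0.0]]
contact_force: [-1.7, 1.3, 0.4]
grip_width: 0.0
```

```bash
python3 -c "
from h import *
print(phase(),robot.read_state()['position'],robot.read_state()['contact_force'])
print([(np.round(a['at'],4).tolist(),round(a['p'],2)) for a in robot.landmark_of('ball_1_center','top')])"
```

```text
(np.float64(17.783134587576182), np.float64(2323.07024412533)) [0.58018231 0.075808   0.01915158] [-1.57594448  1.29779519 -0.48122218]
[]
```

Exactly 15° (2.9 → 17.8). Two more strokes of the same kind.

move_arm(increments=[[[0, 0, 0.15], [0, 0, 0], 1], [[0, 0, 0.2], [0, 0, 0], 1], [[0, 0, 0.2], [0, 0, 0], 1], [[0, 0, 0.2], [0, 0, 0], 1], [[0, 0, 0.2], [0, 0, 0], 1], [[0, 0, 0.2], [0, 0, 0], 1], [[0, 0, 0.2], [0, 0, 0], 1], [[0, 0, 0.12], [0, 0, 0], 1], [[0, 0, 0.08], [0, 0, 0], 1], [[0, 0, 0], [0, 0, 0], 1]])

```text
time: 30.25
position: [0.5886, 0.0135, 0.0192]
tcp_rot: [[0.598, 0.791, 0.131], [0.081, 0.103, -0.991], [-0.798, 0.603, -0.003]]
contact_force: [2.5, 9.0, -1.1]
grip_width: -0.0002
```

move_arm(increments=[[[0, 0, 0.04], [0, 0, 0], 1], [[0, 0, 0.03], [0, 0, 0], 1], [[0, 0, 0], [0, 0, 0], 1]])

```text
time: 30.5
position: [0.5886, 0.0129, 0.0192]
tcp_rot: [[0.597, 0.791, 0.135], [0.085, 0.104, -0.991], [-0.798, 0.603, -0.005]]
contact_force: [2.7, 17.7, -0.5]
grip_width: 0.0
```

move_arm(increments=[[[0, 0, -0.2], [0, 0, 0], 1], [[0, 0, -0.25], [0, 0, 0], 1], [[0, 0, -0.25], [0, 0, 0], 1], [[0, 0, -0.25], [0, 0, 0], 1], [[0, 0, -0.25], [0, 0, 0], 1], [[0, 0, -0.25], [0, 0, 0], 1], [[0, 0, -0.15], [0, 0, 0], 1], [[0, 0, 0], [0, 0, 0], 1]])

```text
time: 31.17
position: [0.5802, 0.0755, 0.0192]
tcp_rot: [[0.597, 0.791, 0.131], [0.079, 0.105, -0.991], [-0.798, 0.603, 0.0]]
contact_force: [-1.5, 0.2, -0.7]
grip_width: -0.0003
```

```bash
python3 -c "
from h import *
print(phase(),robot.read_state()['position'],robot.read_state()['contact_force'])"
```

```text
(np.float64(32.805410747182634), np.float64(2342.510768000466)) [0.58031227 0.07493158 0.01917025] [-1.54049916  1.43211432 -0.83344725]
```

move_arm(increments=[[[0, 0, 0.15], [0, 0, 0], 1], [[0, 0, 0.2], [0, 0, 0], 1], [[0, 0, 0.2], [0, 0, 0], 1], [[0, 0, 0.2], [0, 0, 0], 1], [[0, 0, 0.2], [0, 0, 0], 1], [[0, 0, 0.2], [0, 0, 0], 1], [[0, 0, 0.2], [0, 0, 0], 1], [[0, 0, 0.1], [0, 0, 0], 1], [[0, 0, 0.08], [0, 0, 0], 1], [[0, 0, 0], [0, 0, 0], 1]])

```text
time: 32.05
position: [0.5886, 0.0135, 0.0192]
tcp_rot: [[0.598, 0.791, 0.131], [0.081, 0.103, -0.991], [-0.798, 0.603, -0.003]]
contact_force: [2.4, 10.0, -0.4]
grip_width: 0.0002
```

move_arm(increments=[[[0, 0, 0.04], [0, 0, 0], 1], [[0, 0, 0.03], [0, 0, 0], 1], [[0, 0, 0], [0, 0, 0], 1]])

```text
time: 32.3
position: [0.5886, 0.0128, 0.0192]
tcp_rot: [[0.597, 0.791, 0.135], [0.085, 0.104, -0.991], [-0.798, 0.603, -0.005]]
contact_force: [2.8, 16.4, -0.7]
grip_width: -0.0003
```

move_arm(increments=[[[0, 0, -0.2], [0, 0, 0], 1], [[0, 0, -0.25], [0, 0, 0], 1], [[0, 0, -0.25], [0, 0, 0], 1], [[0, 0, -0.25], [0, 0, 0], 1], [[0, 0, -0.25], [0, 0, 0], 1], [[0, 0, -0.25], [0, 0, 0], 1], [[0, 0, -0.15], [0, 0, 0], 1], [[0, 0, 0], [0, 0, 0], 1]])

```text
time: 32.97
position: [0.5802, 0.0755, 0.0192]
tcp_rot: [[0.597, 0.791, 0.131], [0.079, 0.105, -0.991], [-0.798, 0.603, 0.0]]
contact_force: [-1.9, 0.4, -0.6]
grip_width: -0.0001
```

```bash
python3 -c "
from h import *
print(phase(),robot.read_state()['position'],robot.read_state()['contact_force'])
print([(np.round(a['at'],4).tolist(),round(a['p'],2)) for a in robot.landmark_of('well_1','top')+robot.landmark_of('window','top')])
a=plan(np.array([.5268,.069,.0891]),Rm(37),n=4,grip=1)"
```

```text
(np.float64(2.931553747073916), np.float64(2302.6641523088792)) [0.58029561 0.0749299  0.01916565] [-1.0543314   0.10412427 -1.05525878]
[([0.6736, 0.0695, 0.079], 0.69), ([0.6613, 0.0309, 0.0796], 0.43), ([0.6704, 0.0743, 0.1027], 0.93)]
4 [[[-0.55,-0.01,-0.01],[0.0,-0.0,-0.0],1],[[-0.55,-0.0,-0.01],[0.01,-0.0,-0.0],1],[[-0.55,-0.01,-0.01],[0.0,-0.01,-0.01],1],[[-0.56,-0.0,-0.02],[0.01,-0.0,-0.0],1]] end [0.5267 0.0692 0.0892]
```

move_arm(increments=[[[-0.55, -0.01, -0.01], [0, 0, 0], 1], [[-0.55, 0, -0.01], [0, 0, 0], 1], [[-0.55, -0.01, -0.01], [0, 0, 0], 1], [[-0.56, 0, -0.02], [0, 0, 0], 1], [[-0.3, 0, 0], [0, 0, 0], 1], [[0, 0, 0], [0, 0, 0], 1], [[0, 0, 0], [0, 0, 0], 1]])

```text
time: 33.7
position: [0.5202, 0.0677, 0.0994]
tcp_rot: [[0.599, 0.79, 0.129], [0.077, 0.103, -0.992], [-0.797, 0.604, 0.001]]
contact_force: [0.2, 0.5, 0.4]
grip_width: 0.0002
```

```bash
python3 -c "
from h import *
a=plan(np.array([.543,.373,.06]),Rm(0,0.),n=16,grip=.45)"
```

```text
16 [[[0.11,0.04,-0.47],[0.09,-0.03,-0.46],0.45],[[0.1,0.04,-0.47],[0.09,-0.03,-0.46],0.45],[[0.1,0.04,-0.47],[0.09,-0.03,-0.46],0.45],[[0.1,0.04,-0.47],[0.09,-0.03,-0.46],0.45],[[0.1,0.04,-0.47],[0.09,-0.03,-0.47],0.45],[[0.09,0.04,-0.47],[0.09,-0.03,-0.46],0.45],[[0.09,0.04,-0.47],[0.09,-0.03,-0.47],0.45],[[0.09,0.04,-0.47],[0.09,-0.03,-0.46],0.45],[[0.08,0.04,-0.47],[0.09,-0.03,-0.47],0.45],[[0.08,0.04,-0.47],[0.09,-0.03,-0.46],0.45],[[0.08,0.04,-0.48],[0.09,-0.03,-0.47],0.45],[[0.07,0.04,-0.48],[0.09,-0.03,-0.46],0.45],[[0.07,0.04,-0.48],[0.09,-0.03,-0.47],0.45],[[0.07,0.04,-0.47],[0.09,-0.03,-0.46],0.45],[[0.07,0.04,-0.48],[0.08,-0.03,-0.47],0.45],[[0.06,0.04,-0.48],[0.09,-0.03,-0.46],0.45]] end [0.5428 0.3732 0.0602]
```

move_arm(increments=[[[0.1, 0.04, -0.47], [0.09, -0.03, -0.46], 0.45], [[0.1, 0.04, -0.47], [0.09, -0.03, -0.46], 0.45], [[0.1, 0.04, -0.47], [0.09, -0.03, -0.46], 0.45], [[0.1, 0.04, -0.47], [0.09, -0.03, -0.46], 0.45], [[0.1, 0.04, -0.47], [0.09, -0.03, -0.47], 0.45], [[0.09, 0.04, -0.47], [0.09, -0.03, -0.46], 0.45], [[0.09, 0.04, -0.47], [0.09, -0.03, -0.47], 0.45], [[0.09, 0.04, -0.47], [0.09, -0.03, -0.46], 0.45], [[0.08, 0.04, -0.47], [0.09, -0.03, -0.47], 0.45], [[0.08, 0.04, -0.47], [0.09, -0.03, -0.46], 0.45]])

```text
time: 34.53
position: [0.53, 0.2409, 0.0768]
tcp_rot: [[0.276, 0.959, 0.064], [0.036, 0.056, -0.998], [-0.961, 0.277, -0.019]]
contact_force: [-0.4, -0.2, 0.6]
grip_width: 0.0471
```

move_arm(increments=[[[0.08, 0.04, -0.48], [0.09, -0.03, -0.47], 0.45], [[0.07, 0.04, -0.48], [0.09, -0.03, -0.46], 0.45], [[0.07, 0.04, -0.48], [0.09, -0.03, -0.47], 0.45], [[0.07, 0.04, -0.47], [0.09, -0.03, -0.46], 0.45], [[0.07, 0.04, -0.48], [0.08, -0.03, -0.47], 0.45], [[0.06, 0.04, -0.48], [0.09, -0.03, -0.46], 0.45], [[0, 0, 0], [0, 0, 0], 0.45], [[0, 0, 0], [0, 0, 0], 0.45]])

```text
time: 35.2
position: [0.5374, 0.3556, 0.0631]
tcp_rot: [[0.038, 0.999, 0.017], [0.011, 0.017, -1.0], [-0.999, 0.038, -0.01]]
contact_force: [0.2, -1.0, -0.6]
grip_width: 0.0472
```

```bash
python3 balls.py; python3 -c "
from h import *
a=plan(np.array([.543,.373,.005]),Rm(0,0.),n=7,grip=.45)"
```

```text
real [0.53570365 0.35513852 0.10811341] w 0.04715819492821323 35.2
[[0.038, 0.999, 0.017], [0.011, 0.017, -1.0], [-0.999, 0.038, -0.01]]
wrist lm []
side lm []
top lm []
7 [[[0.22,0.01,-0.06],[0.02,-0.02,-0.07],0.45],[[0.22,0.01,-0.06],[0.03,-0.02,-0.07],0.45],[[0.22,0.02,-0.07],[0.02,-0.02,-0.07],0.45],[[0.21,0.02,-0.07],[0.02,-0.01,-0.06],0.45],[[0.22,0.02,-0.06],[0.03,-0.02,-0.07],0.45],[[0.21,0.01,-0.07],[0.02,-0.01,-0.06],0.45],[[0.22,0.02,-0.06],[0.03,-0.02,-0.07],0.45]] end [0.543  0.3729 0.0049]
```

move_arm(increments=[[[0.05, 0.03, -0.15], [0.06, -0.04, -0.15], 0.45], [[0.05, 0.03, -0.15], [0.06, -0.04, -0.15], 0.45], [[0.05, 0.03, -0.15], [0.05, -0.04, -0.17], 0.45], [[0.2, 0.01, 0], [0, 0, 0], 0.45], [[0.2, 0.01, 0], [0, 0, 0], 0.45], [[0.2, 0, 0], [0, 0, 0], 0.45], [[0, 0, 0], [0, 0, 0], 0.45], [[0, 0, 0], [0, 0, 0], 0.45]])

```text
time: 36.32
position: [0.5413, 0.3725, 0.0347]
tcp_rot: [[-0.002, 1.0, 0.0], [-0.001, 0.0, -1.0], [-1.0, -0.002, 0.001]]
contact_force: [-0.3, 0.3, 0.9]
grip_width: 0.0467
```

```bash
python3 balls.py; python3 -c "
from h import *
a=plan(np.array([.543,.373,-.003]),Rm(0,0.),n=6,grip=.45)"
```

```text
real [0.54141332 0.37256597 0.07970018] w 0.04674625736060904 36.3167
[[-0.002, 1.0, 0.0], [-0.001, 0.0, -1.0], [-1.0, -0.002, 0.001]]
wrist lm []
side lm []
top mask 0.4 86 [241.1 131.7] [[0.6875 0.0774 0.041 ]]
top lm []
6 [[[0.16,0.0,-0.0],[0.0,0.0,0.0],0.45],[[0.16,0.01,-0.0],[0.0,0.0,0.0],0.45],[[0.16,0.0,-0.0],[0.0,0.0,0.0],0.45],[[0.16,0.01,-0.0],[0.0,0.0,0.0],0.45],[[0.16,0.0,-0.0],[0.0,0.0,0.0],0.45],[[0.17,0.01,-0.0],[0.0,0.0,0.0],0.45]] end [ 0.543   0.3728 -0.0031]
```

Run:
```python
from h import *
s=robot.snapshot('wrist');g=cv2.cvtColor(s['frame'],cv2.COLOR_RGB2GRAY)
c=proj(s,[.543,.3728,.041])[0];print('pred',c)
x0,y0=int(c[0])-45,int(c[1])-45;roi=g[y0:y0+90,x0:x0+90]
H=cv2.HoughCircles(cv2.medianBlur(roi,3),cv2.HOUGH_GRADIENT,1,20,param1=80,param2=12,minRadius=12,maxRadius=24)
print(None if H is None else (H[0][:4]+[x0,y0,0]).round(1), [ray(s,[h[:2]+[x0,y0]],.041).round(4) for h in H[0][:3]])
print(cv2.resize(roi,(18,18),interpolation=cv2.INTER_AREA))
for t in('ball_2_center',):print([(a['at'],a['p']) for a in robot.landmark_of(t,'wrist')])
```

```text
pred [257.93988747 220.01430838]
[[255.5 220.5  17.1]
 [225.5 184.5  13. ]
 [225.5 217.5  14.4]
 [283.5 248.5  12.7]] [array([[0.5427, 0.3743, 0.041 ]]), array([[0.5659, 0.3925, 0.041 ]]), array([[0.5447, 0.3931, 0.041 ]])]
[[24 13 36 35 34 36 35 23 34 35 32 32 32 34 34 35 33 31]
 [14 11 28 41 33 30 30 13 34 33 28 21 37 27 17 17 15 14]
 [17 11 13 15 13 30 28 11 15 17 12 13 22 15 16 14 11 11]
 [34 13 13 14 19 35 33 13 11 12 11 14 16 12 11 13 13 11]
 [41 35 26 30 36 21 32 24 13 13 14 16 15 15 12 12 14 14]
 [45 38 32 34 34 12 16 25 37 31 16 10 11 16 16 15 15 15]
 [29 14 19 18 31 32 51 79 81 83 69 21 15 16 17 16 15 15]
 [16 12 13 14 13 40 81 84 85 87 86 66 15 17 22 16 12 15]
 [12 11 11 12 12 63 84 87 90 89 88 84 24 12 12 13 13 16]
 [16 12 12 12 15 66 84 88 95 91 89 84 27 12 11 11 12 13]
 [19 17 15 15 19 48 83 86 88 89 88 76 19 14 13 13 16 23]
 [19 17 18 18 18 14 69 83 85 86 85 35 18 31 26 22 27 16]
 [14 13 13 13 16 16 17 42 58 53 28 18 30 24 18 17 27 17]
 [11 12 12 12 13 16 12 11 11 11 15 27 17 12 13 13 14 20]
 [12 12 12 12 15 20 11 12 11 12 13 23 12 11 11 12 11 16]
 [19 12 11 14 21 25 16 13 14 12 18 22 14 12 12 14 13 16]
 [24 23 22 24 17 13 23 20 19 20 17 15 16 13 15 14 16 15]
 [20 14 13 18 19 17 22 17 14 16 13 11 16 15 16 16 13 12]]
[([0.5455, 0.378, 0.0412], 0.71)]
```

move_arm(increments=[[[0.2, 0.01, -0.02], [0, 0, 0], 0.45], [[0.2, 0, -0.01], [0, 0, 0], 0.45], [[0.2, 0, 0], [0, 0, 0], 0.45], [[0.17, 0, 0], [0, 0, 0], 0.45], [[0.12, 0, 0], [0, 0, 0], 0.45], [[0.06, 0, 0], [0, 0, 0], 0.45], [[0, 0, 0], [0, 0, 0], 0.45], [[0, 0, 0], [0, 0, 0], 0.45]])

```text
time: 37.53
position: [0.5422, 0.3741, -0.0024]
tcp_rot: [[-0.0, 1.0, 0.0], [-0.0, 0.0, -1.0], [-1.0, -0.0, 0.0]]
contact_force: [0.4, -0.2, 0.2]
grip_width: 0.0469
```

move_arm(increments=[[[0, 0, 0], [0, 0, 0], 0.6], [[0, 0, 0], [0, 0, 0], 0.8], [[0, 0, 0], [0, 0, 0], 0.9], [[0, 0, 0], [0, 0, 0], 0.9], [[0, 0, 0], [0, 0, 0], 0.9], [[0, 0, 0], [0, 0, 0], 0.9]], squeeze=40)

```text
time: 38.03
position: [0.5424, 0.3739, -0.0021]
tcp_rot: [[0.0, 1.0, 0.0], [-0.0, 0.0, -1.0], [-1.0, 0.0, 0.0]]
contact_force: [-0.8, -2.6, 3.8]
grip_width: 0.0189
```

move_arm(increments=[[[-0.1, 0, 0], [0, 0, 0], 0.9], [[-0.25, 0, 0], [0, 0, 0], 0.9], [[-0.5, 0, 0], [0, 0, 0], 0.9], [[-0.7, 0, 0], [0, 0, 0], 0.9], [[-0.7, 0, 0], [0, 0, 0], 0.9], [[-0.5, 0, 0], [0, 0, 0], 0.9], [[0, 0, 0], [0, 0, 0], 0.9], [[0, 0, 0], [0, 0, 0], 0.9]])

```text
time: 38.7
position: [0.5424, 0.3744, 0.1089]
tcp_rot: [[0.002, 1.0, 0.0], [0.001, 0.0, -1.0], [-1.0, 0.002, -0.001]]
contact_force: [0.2, 0.1, -0.5]
grip_width: 0.0187
```

```bash
cat > held.py <<'E'
from h import *
st=robot.read_state();q=np.array(st['position']);print(q,st['grip_width'],st['contact_force'],st['time'])
s=robot.snapshot('wrist');g=cv2.cvtColor(s['frame'],cv2.COLOR_RGB2GRAY)
for t in('ball_1_center','window'): print(t,[(np.round(a['at'],4).tolist(),round(a['p'],2)) for a in robot.landmark_of(t,'wrist')])
for a in robot.cut_out('ball_1_center','wrist')[:3]:
    ys,xs=np.nonzero(a['mask']);print('mask',round(a['p'],2),len(xs),xs.mean(),ys.mean(),(ray(s,[[xs.mean(),ys.mean()]],q[2]+.0466)[0]-q).round(4))
E
python3 held.py; python3 -c "
from h import *
a=plan([.6755,.077,.1],Rm(0,0.),n=14,grip=.9)"
```

```text
[0.54243675 0.37441293 0.10886455] 0.01874926745500848 [ 0.22904754  0.07889478 -0.52251501] 38.7
ball_1_center []
window []
14 [[[0.01,0.24,0.53],[0.0,0.0,0.0],0.9],[[0.01,0.24,0.53],[0.0,0.0,0.0],0.9],[[0.01,0.24,0.53],[0.0,0.0,0.0],0.9],[[0.01,0.24,0.53],[0.0,0.0,0.0],0.9],[[0.01,0.24,0.53],[0.0,0.0,0.0],0.9],[[0.01,0.24,0.53],[0.0,0.0,0.0],0.9],[[0.01,0.24,0.53],[0.0,0.0,0.0],0.9],[[0.01,0.24,0.53],[0.0,0.0,0.01],0.9],[[0.01,0.24,0.53],[0.0,0.0,0.0],0.9],[[0.01,0.24,0.53],[0.0,0.0,0.01],0.9],[[0.01,0.24,0.53],[0.0,0.0,0.0],0.9],[[0.02,0.24,0.53],[0.0,0.01,0.01],0.9],[[0.01,0.23,0.53],[0.0,0.0,0.0],0.9],[[0.01,0.24,0.53],[0.0,0.01,0.01],0.9]] end [0.6757 0.0771 0.1002]
```

move_arm(increments=[[[0.01, 0.24, 0.53], [0, 0, 0], 0.9], [[0.01, 0.24, 0.53], [0, 0, 0], 0.9], [[0.01, 0.24, 0.53], [0, 0, 0], 0.9], [[0.01, 0.24, 0.53], [0, 0, 0], 0.9], [[0.01, 0.24, 0.53], [0, 0, 0], 0.9], [[0.01, 0.24, 0.53], [0, 0, 0], 0.9], [[0.01, 0.24, 0.53], [0, 0, 0], 0.9], [[0.01, 0.24, 0.53], [0, 0, 0], 0.9], [[0.01, 0.24, 0.53], [0, 0, 0], 0.9], [[0.01, 0.24, 0.53], [0, 0, 0], 0.9]])

```text
time: 39.73
position: [0.6382, 0.161, 0.1024]
tcp_rot: [[-0.003, 1.0, 0.0], [-0.001, 0.0, -1.0], [-1.0, -0.003, 0.001]]
contact_force: [0.0, -0.3, -0.6]
grip_width: 0.0187
```

move_arm(increments=[[[0.01, 0.24, 0.53], [0, 0, 0], 0.9], [[0.01, 0.24, 0.53], [0, 0, 0], 0.9], [[0.01, 0.23, 0.53], [0, 0, 0], 0.9], [[0.01, 0.23, 0.53], [0, 0, 0], 0.9], [[0, 0, 0], [0, 0, 0], 0.9], [[0, 0, 0], [0, 0, 0], 0.9]])

```text
time: 40.23
position: [0.6757, 0.0764, 0.1007]
tcp_rot: [[-0.003, 1.0, -0.002], [-0.0, -0.002, -1.0], [-1.0, -0.003, 0.0]]
contact_force: [-0.7, 0.8, 0.7]
grip_width: 0.0191
```

```bash
cat >> held.py <<'E'
c=proj(s,q+[0,0,.0466])[0];x0,y0=int(c[0])-40,int(c[1])-40;roi=g[y0:y0+80,x0:x0+80]
H=cv2.HoughCircles(cv2.medianBlur(roi,3),cv2.HOUGH_GRADIENT,1,20,param1=80,param2=10,minRadius=15,maxRadius=28)
if H is not None:
    for h_ in H[0][:3]: print('hough',h_+[x0,y0,0],'rel tcp',(ray(s,[h_[:2]+[x0,y0]],q[2]+.0466)[0]-q).round(4))
E
python3 held.py;python3 -c "
from h import *;print(phase(),[(np.round(a['at'],4).tolist(),round(a['p'],2)) for a in robot.landmark_of('ball_1_center','top')])"
```

```text
[0.67571038 0.07637706 0.10070867] 0.019094087467861644 [-0.74220999  0.79032927  0.71388667] 40.2333
ball_1_center []
window [([0.672, 0.0772, 0.1005], 0.68), ([0.6755, 0.0808, 0.0782], 0.31)]
mask 0.25 111226 312.74584179957924 137.88029777210363 [ 0.0555 -0.0242  0.0466]
hough [256.5        244.5         25.10000038] rel tcp [0.0039 0.0009 0.0466]
hough [253.5        221.5         22.89999962] rel tcp [0.0159 0.0024 0.0466]
hough [252.5        264.5         25.20000076] rel tcp [-0.007   0.003   0.0466]
(np.float64(31.977999730854968), np.float64(2911.3879136693417)) []
```

Run:
```python
from h import *
s=robot.snapshot('wrist');g=cv2.cvtColor(s['frame'],cv2.COLOR_RGB2GRAY);w8=cv2.cvtColor(cv2.resize(cv2.imread('pics/w7.png'),(512,384),interpolation=cv2.INTER_AREA),cv2.COLOR_BGR2GRAY)
for im in(g,w8): print(cv2.resize(im[208:304,208:304],(24,24),interpolation=cv2.INTER_AREA))
```

```text
[[104 103  92  89  71   7   7  58  88  90  90  90  91  91  90  91  91  56
    8   8  36  90 115 129]
 [103 104 102  92  33   9  20  88  83  91  91  91  91  91  91  91  91  79
   44   8   8  93 128 129]
 [103 103 103  93  10   8  34  87  76  90  91  91  97 125 127 114  87  74
   78   6   7  98 128 131]
 [103 103 103  82   7   8  39  89  74  81 100 115 133 142 128  92  77  77
   83   8   8  92 128 139]
 [102 102 102  88   6   8  27  84  79  76  72  73  73  80  83  77  76  81
   76  11   7  76 132 131]
 [102 102 102  98  28  26  30  48  82  55  52  52  54  54  54  69  72  63
   53  25  11  83 136 119]
 [103 102 102  92  54  54  26  29  53  54  55  55  56  57  55  54  58  15
   54  54  33  91 136 121]
 [102 100  99  78  54  55  17  37  54  56  58  57  58  59  58  56  47   9
   52  54  60  85 126 132]
 [ 74  19  13  46  53  52  10  42  55  57  59  58  60  60  59  58  52   9
   45  54  51  14  16  79]
 [ 10  11  14  53  54  46   8  44  56  57  59  61  62  61  60  59  53  10
   36  54  54  22  11  10]
 [ 12  12  25  54  54  37   8  44  56  58  59  63  64  61  60  59  54  10
   26  54  54  3
[... 3049 characters left out ...]
11  11  11  11  12   9  10   7  10  25  35  36  30  18  16  13   9
   12  11  11  11  11  11]
 [ 11  11  11  11  11  12   9  80  61  28  11  10  10  13  15  20  43  13
   12  10  10  11  10  11]
 [ 11  11  11  11  11  12  14  93 101 101  86  80  74  80  91 106 106  27
   11  10  11  10  10  11]
 [ 10  11  10  11  11  12  23 109 112 105  98 100 102  98  97 100 107  40
   11  11  11  11  10  11]
 [ 11  11  11  10  10  11  32 111 111 107 104 106 106 106 106 107 109  53
   11  10  11  11  11  11]
 [ 11  11  11  10  11  11  44 112 110 106 104 105 101  98 100 104 107  66
   11  10  10  11  10  11]
 [ 11  10  11  10  11  11  54 107 106 105 103  98  94  97  98  99 103  72
   12  11  10  11  11  11]]
```

Ball 2 sits about 4 mm further forward in the pads than ball 1 did, so I shift the tool back 4.5 mm before lowering.

move_arm(increments=[[[0.1, -0.06, -0.01], [0, 0, 0], 0.9], [[0.2, -0.06, 0], [0, 0, 0], 0.9], [[0.2, 0, 0], [0, 0, 0], 0.9], [[0.2, 0, 0], [0, 0, 0], 0.9], [[0.12, 0, 0], [0, 0, 0], 0.9], [[0.03, 0, 0], [0, 0, 0], 0.9], [[0, 0, 0], [0, 0, 0], 0.9], [[0, 0, 0], [0, 0, 0], 0.9]])

```text
time: 41.25
position: [0.6712, 0.0776, 0.0681]
tcp_rot: [[-0.0, 1.0, 0.0], [-0.001, 0.0, -1.0], [-1.0, -0.0, 0.001]]
contact_force: [-0.9, 0.2, -0.4]
grip_width: 0.0191
```

Run:
```python
from h import *
st=robot.read_state();q=np.array(st['position']);print(q,st['grip_width'],st['contact_force'],st['time'])
s=robot.snapshot('wrist');g=cv2.cvtColor(s['frame'],cv2.COLOR_RGB2GRAY)
print('window px',proj(s,[.6735,.077,.103]),'ball at window px',proj(s,[.6735,.077,q[2]+.0466]))
print([(np.round(a['at'],4).tolist(),round(a['p'],2)) for a in robot.landmark_of('window','wrist')])
print(cv2.resize(g[192:288,208:304],(24,24),interpolation=cv2.INTER_AREA))
```

```text
[0.67124594 0.07763902 0.06810642] 0.019128521028450585 [-0.92291418  0.21242641 -0.38509398] 41.25
window px [[259.45342214 237.71905854]] ball at window px [[259.73404425 247.38402738]]
[([0.6565, 0.2912, 0.0042], 0.44)]
[[140 142 142 142 141 127  95  85  85  85  93 108 109 106 103  88  85  86
   86  86  86  85  86  86]
 [ 89 102 105  97  90  86  87  85  93 122 129 118 108 105 118 127 106  87
   86  86  85  86  85  85]
 [ 87  87  87  87  86  87  87  75  63  29  18  13  12  13  12  40  90 112
   88  88  89  91  92  92]
 [ 87  87  87  86  86  86  53  10   7   9   9   9   9   8   9   9   8  20
   55  91  93  93  92  92]
 [ 87  87  88  88  85  34   8   9   8   8   7   9  19  23   7   8   8   9
    8  29  90  93  92  92]
 [ 92  92  92  86  20   8   7   8  24  70  82  92  92  92  81  48  18   8
    8   9  45  92  92  92]
 [ 92  92  92  34   8   8   8  44  91  93  92  93  92  93  93  93  92  53
    8   9   7  62  92  92]
 [ 98  92  82  11   8  12  66  88  92  93  92  93  93  93  93  93  93  91
   37   8   9  10  78 106]
 [105  95  51   8   8  40  90  82  93  93  81  73  73  80  91  93  93
[... 847 characters left out ...]
16  50  58  56  14   9  24  53  58  59  59  61  60  60  58  36   9
    9  51  57  53  22  11]
 [ 11  11  11  26  61  15   9   9  14  46  56  57  58  58  51  29   9   9
   11  55  33  12  11  11]
 [ 12  12  11  11  49  17   9   8   8   7  18  28  31  21   8   8   8   8
   11  54  11  11  11  11]
 [ 12  11  11  10  12  13   9  26  11   7   7   8   8   8   7   7  11   9
   12  13  11  11  11  12]
 [ 11  11  12  11  12  13   8  76  97  66  35  28  27  39  52  63  86  11
   12  11  11  11  11  11]
 [ 11  11  11  11  11  12   8  88 101 101 100 102 100  95 100 107 106  17
   12  11  11  11  11  11]
 [ 11  11  11  11  11  12  11 106 112 104  98 102 102  98  98 103 110  25
   12  11  11  11  11  11]]
```

Collar (about 256,239) and held ball (about 256,248, expected 247 at that height) line up in the picture data. Releasing.

move_arm(increments=[[[0.03, 0, 0], [0, 0, 0], 0.9], [[0, 0, 0], [0, 0, 0], 0.9], [[0, 0, 0], [0, 0, 0], 0.45], [[0, 0, 0], [0, 0, 0], 0.45], [[0, 0, 0], [0, 0, 0], 0.45], [[0, 0, 0], [0, 0, 0], 0.45], [[0, 0, 0], [0, 0, 0], 0.45]])

```text
time: 41.93
position: [0.6711, 0.0777, 0.0668]
tcp_rot: [[-0.001, 1.0, 0.0], [-0.0, 0.0, -1.0], [-1.0, -0.001, 0.0]]
contact_force: [0.1, 0.0, 0.0]
grip_width: 0.0469
```

move_arm(increments=[[[-0.5, 0, 0], [0, 0, 0], 0.45], [[-0.8, 0, 0], [0, 0, 0], 0.45], [[-0.5, 0, 0], [0, 0, 0], 0.45], [[0, 0, 0], [0, 0, 0], 0.45]])

```text
time: 42.27
position: [0.6731, 0.0777, 0.144]
tcp_rot: [[0.008, 1.0, 0.0], [-0.001, 0.0, -1.0], [-1.0, 0.008, 0.001]]
contact_force: [0.3, 0.5, 0.5]
grip_width: 0.0466
```

Run:
```python
from h import *
st=robot.read_state();q=np.array(st['position']);print(q,st['grip_width'],st['contact_force'],st['time'])
s=robot.snapshot('wrist');g=cv2.cvtColor(s['frame'],cv2.COLOR_RGB2GRAY)
for t in('ball_1_center','well_1','window','lever_tab'): print(t,[(np.round(a['at'],4).tolist(),round(a['p'],2)) for a in robot.landmark_of(t,'wrist')])
for p in([.6745,.0755,.079],M(-82+24,0,79)):
    c=proj(s,p)[0].astype(int);print(c);x,y=c-30
    print(cv2.resize(g[y:y+60,x:x+60],(15,15),interpolation=cv2.INTER_AREA))
```

```text
[0.67309572 0.077699   0.14401465] 0.04658840152535323 [0.32872732 0.50100701 0.45780377] 42.2667
ball_1_center []
well_1 [([0.6757, 0.0783, 0.0757], 0.76), ([0.6547, 0.287, 0.0036], 0.4)]
window [([0.669, 0.0774, 0.1026], 0.61)]
lever_tab []
[259 191]
[[135 135 132 127 124  85  83  84  84  84  84  84  83  83  83]
 [126 125 127 130  93  83  84  84  84  84  83  84  83  83  83]
 [131 134 122  91  83  84  84  84  84  83  84  84  83  83  83]
 [ 97  89  84  80  61  50  51  39  46  65  83  84  85  85  85]
 [ 84  83  72  35  29  34  34  31  35  34  34  62  87  87  87]
 [ 86  61  13   8  19  39  40  53  48  29  18   8  60  87  87]
 [ 77  11   7  35  59  52  54  54  55  78  49   9  11  75  86]
 [ 47   9  39  77  52  55  56  57  56  59  86  38   7  26  87]
 [ 16   6  74  66  53  56  60  60  57  54  85  79  18   6  81]
 [  6  12  77  66  52  55  57  57  56  58  82  77  28   7  83]
 [  7  11  72  73  55  53  54  55  54  73  73  80  36   6  81]
 [ 10   9  47  82  71  61  56  58  70  74  73  82  20   7  84]
 [ 20   7  35  68  82  74  73  73  73  79  84  44   8  13  93]
 [ 57   7  12  36  70 105  8
[... 354 characters left out ...]
4 114]
 [ 18   8  70  99 125 127 132 135 136 135 132 107  84  84  89]
 [ 44   8  54 119 126 135 122 113 113 128 135 132  99  83  84]
 [ 54   8  54 125 134 116 112 113 113 111 130 125 130  89  84]
 [ 52   7  51 128 126 110 112 115 114 113 121 124 128 102  83]
 [ 18   7  61 131 116 110 112 116 114 113 119 122 125 111  83]
 [  8  12  82 125 121 109 111 112 112 111 121 122 126 103  82]
 [  7  47  85 109 130 114 108 108 108 116 122 120 129  88  81]
 [ 27  82  83  84 128 123 119 117 120 121 120 126 107  83  89]
 [ 80  81  81  81  91 125 126 123 123 125 129 116  92  96  96]
 [ 81  81  81  81  81  87 108 120 121 116 102  96  96  96  95]
 [ 80  80  80  80  80  87  88  44  68  69  81  96  96  96  96]]
```

move_arm(increments=[[[-0.3, -0.6, 0.3], [0, 0, 0], 0.45], [[-0.1, -0.8, 0.6], [0, 0, 0], 0.45], [[0, -0.8, 0.8], [0, 0, 0], 0.45], [[0, -0.8, 0.8], [0, 0, 0], 0.45], [[0, -0.6, 0.8], [0, 0, 0], 0.45], [[0, -0.6, 0.8], [0, 0, 0], 0.45], [[0, -0.4, 0.8], [0, 0, 0], 0.45], [[0, 0, 0.5], [0, 0, 0], 0.45], [[0, 0, 0], [0, 0, 0], 0.45], [[0, 0, 0], [0, 0, 0], 0.45]])

```text
time: 43.35
position: [0.4919, -0.1338, 0.1543]
tcp_rot: [[-0.002, 1.0, -0.002], [0.0, -0.002, -1.0], [-1.0, -0.002, -0.0]]
contact_force: [0.2, 0.7, 0.7]
grip_width: 0.0472
```

Run:
```python
from h import *
st=robot.read_state();print(st['position'],st['contact_force'],max(abs(np.array(st['dq']))),st['time'])
print(phase())
for cam in('top','side'):
    s=robot.snapshot(cam)
    for t in('ball_1_center','well_1','window','dropper','marker','tape_roll','bench_timer'): print(cam,t,[(np.round(a['at'],4).tolist(),round(a['p'],2)) for a in robot.landmark_of(t,cam)[:3]])
```

```text
[ 0.4918667  -0.1337517   0.15427375] [0.16651451 0.66096943 0.68872172] 0.04167745561331709 43.35
(np.float64(2.9804906806168243), np.float64(2288.5384365027785))
top ball_1_center []
top well_1 [([0.6621, 0.0288, 0.0781], 0.52), ([0.6735, 0.0713, 0.077], 0.43)]
top window [([0.6766, 0.0742, 0.102], 0.97)]
top dropper [([0.6683, -0.2167, -0.0066], 0.42)]
top marker [([0.3571, -0.2423, 0.0033], 0.65)]
top tape_roll [([0.545, 0.0195, 0.1005], 0.74), ([0.3503, 0.2494, 0.0013], 0.56), ([0.6583, 0.2823, 0.0022], 0.37)]
top bench_timer [([0.655, 0.286, 0.0015], 0.58)]
side ball_1_center [([0.3518, -0.245, -0.0022], 0.68)]
side well_1 []
side window [([0.6698, 0.0794, 0.105], 0.95)]
side dropper [([0.6714, -0.2223, 0.0037], 0.73)]
side marker [([0.3509, -0.243, -0.0016], 0.69), ([0.6694, 0.078, 0.1036], 0.51)]
side tape_roll [([0.3454, 0.2445, 0.0031], 0.84), ([0.3504, -0.2443, -0.002], 0.48)]
side bench_timer [([0.6557, 0.2852, 0.0035], 0.53)]
```

```bash
python3 -c "
from plant import robot
print(robot.job_done())"
```

```text
the job is handed in; nothing more can be done
None
```

I handed the job in at about 43 s. As far as my checks show, one ball is in well_1 and the other in well_2, with well_2 left under the window. The hand-in gave no verdict.

**What I did:** One full stroke brought well_1 under the window, and I dropped the first ball in. Three more full strokes, 15° each, brought well_2 under the window, and I dropped the second ball in. The highest force I read on the lever was 20 N (limit 45 N), read at the end of each move.

**What the last checks showed:**
- **Disc:** its angle is the same as when the first ball went in, so it has turned exactly one well spacing. The absolute centring is less certain: the disc angle reads 0 to 3° off depending on the reference. The network put the well 3 to 5 mm from the window centre in the top view; the limit is 6 mm.
- **Balls:** I saw the first ball in its well in a picture. For the second drop I had no picture views left. The image brightness shows a round ball-like disc in both wells, but the network reported no ball in either well at the end.
- **Lever:** the pusher was clear of it after each stroke, but I did not measure its angle after the last one.
- **Bystanders:** all four are within a few mm of where they started, and the arm reads no contact.

**What went wrong on the way:**
- **Finger ends:** they lie about 40 to 45 mm short of the reported TCP, so my first approaches missed the tab.
- **Cover:** during those approaches a finger touched the cover's edge with about 13 N.
- **Rack:** the fingers pressed on it with up to about 24 N while picking up the first ball.
- **First stroke:** it turned the disc about 20° rather than 15° or less, and I found no cause.

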